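Put the black queen away through the rail's sprung gate

TASK

Put the black queen away in the wooden storage rail: bring it upright over the rail's open apron, push its foot in through the red spring gate, which the foot must hold open as it goes, and slide it along to the green stop until its foot has sunk into the nest, with the gate sprung shut behind it. Work by feel, keep the queen upright in the rail (it must not lean over by 10 degrees) and never force it: the queen must not press on the rail with more than about 20 N. Leave the other chess pieces, the tin and the cup on its coaster where they are.

Things in the scene. Friction and masses are not known exactly. Their poses are not given: they have to be found in the camera images.
- queen: Black plastic chess queen, 97 mm tall, 68 to 120 g, upright. Origin: centre of its underside, z up. Round: foot a disc 40 mm across and 20 mm tall; tapers to a stem 20 mm across at height 25, 15 mm at 58; collar 24 mm across at 62 to 65; head (grip here) a cylinder 22 mm across from 68 to 90 mm, small ball on top.
- rail: Fixed wooden storage rail, 290 mm long, 85 wide, 38 high. Origin: on the table under the middle of its gate; z up, +x from the gate into the channel, +y its left side. Clear roof (height 34 to 38 mm) over x = 0 to 215 mm, but for a slot 27 mm wide along y = 0, open at the gate, for the queen's stem: the foot gets in only through the gate.
- rail_apron (a point): Middle of the open apron outside the gate, on its top, 8 mm above the table; at x = -48, y = 0 mm of the rail, same axes. The apron spans x = -75 to 0, y = -39 to 45 mm, level with the channel floor. Small slanted fences (x = -26 to 0 mm, up to height 30) lead to the mouth.
- rail_mouth (a point): On the floor (8 mm above the table) under the middle of the gate; x = 0, y = 0 of the rail, same axes. Inside, the channel's right wall face is at y = -21.5 mm, the left at +21.5 mm from x = 73 on; nearer the gate the left stands back to +33.5 (recess for the open gate), with a slanted lead-in.
- rail_deep (a point): Point on the channel's line at floor height (8 mm), x = 130, y = 0 of the rail. The green nest, whose place is NOT measured, is near: a pocket 43 mm long, bottom 5 mm below the floor, its middle anywhere from x = 95 to 165 mm; an upright green stop, 29 mm high, bounds its far end. A foot touching the stop is over the pocket, with 1.5 mm room all round. It holds fast under 25 N.
- gate (a joint): Red spring gate: plate 48 x 23 x 4 mm across the mouth (height 9 to 32 mm), upright hinge at x = 3, y = +28.5 mm of the rail. Rad: 0 shut, grows as it swings in (to +x), to 1.5; never outwards. Spring 0.046 N m shut, plus 0.06 per rad: it pushes a foot back and to the right with up to about 6 N and is clear of it 60 mm inside.
- knight: Maple knight, 34 mm foot, 65 mm tall. Origin: centre of its underside. Leave alone.
- rook: Maple rook, 34 mm foot, 56 mm tall. Origin: centre of its underside. Leave alone.
- tin: Dark steel tin with twist cap, 64 mm in diameter, 75 mm tall. Origin: centre of its underside. Leave alone.
- teacup: White mug, 72 mm across, 75 mm tall, standing on an 8 mm blue coaster. Origin: centre of its underside. Leave alone.

How it is judged (in metres and radians):
On the way, in this order (a step that is already met when the one before it is completed fails the run):
1. the queen's foot stands in the mouth and holds the gate open by at least 0.6 rad (value of joint gate above 0.6 rad and contact force between queen and rail above 0.5 N and x of queen in the frame of rail between -0.02 and 0.06 m and z of queen in the frame of rail below 0.016 m and angle between queen's own z axis and vertical below 0.3 rad), for 0.2 s.
2. the queen is past the gate and the gate has sprung shut behind it (value of joint gate below 0.12 rad and x of queen in the frame of rail above 0.05 m and z of queen in the frame of rail below 0.016 m), for 0.1 s.
At the end, for the whole second after the job is handed in: The queen stands upright (within 0.1 rad) and still in the rail's nest: its underside less than 5.5 mm above the table (the nest's bottom is at 3 mm, the channel floor at 8 mm), 85 to 175 mm inside the gate and within 5 mm of the channel's middle; the gate is shut (under 0.12 rad) (z of queen in the frame of rail below 0.0055 m and x of queen in the frame of rail between 0.085 and 0.175 m and y of queen in the frame of rail between -0.005 and 0.005 m and angle between queen's own z axis and vertical below 0.1 rad and value of joint gate below 0.12 rad and linear speed of queen below 0.02 m/s); the robot touches nothing.
It fails at once if the queen presses on the rail, its gate or its nest with more than 20 N (contact force between queen and rail above 20 N).
It fails at once if the queen leans by more than 0.175 rad (10 degrees) while its foot is in the mouth or the channel (angle between queen's own z axis and vertical above 0.175 rad and x of queen in the frame of rail above -0.01 m and z of queen in the frame of rail below 0.03 m and y of queen in the frame of rail between -0.02 and 0.02 m).
It fails at once if the knight or the rook is moved more than 20 mm (distance of any of knight, rook from where it was at the start of the episode above 0.02 m).
It fails at once if the tin or the mug is moved more than 20 mm (distance of any of tin, teacup from where it was at the start of the episode above 0.02 m).
It also fails if it takes over 67 s, if anything falls off the work surface, if the arm or the gripper's body presses on something with over 40 N, if the wrist force passes 120 N, or if a joint passes its speed limit or range.

ROBOT

A 6-joint arm with a two-finger parallel gripper is mounted at the origin on the work surface. World frame = base frame: x ahead of the robot, y to its left, z up, the work surface at z = 0. Lengths are in m, angles in degrees, forces in N, time in s.
With the tool pointing down it reaches from about 0.25 to 0.8 m from the base axis. Payload 3.9 kg.
Tool frame: the origin (TCP) lies midway between the tips of the shut fingers; the grasp point (between the pads) lies 19 mm behind it (env.pinch_z is the distance from the TCP to the grasp point, in m); z points along the fingers, y is the direction in which the jaws open and shut (so a half turn about z gives the same grasp; the last joint's range is limited). The gripper opens to 85 mm and grips with 20 to 120 N. Pads are 22 mm wide; open, the fingers measure 114 mm over their backs; the gripper's body (76 mm by 85 mm) begins 54 mm behind the grasp point. The pads swing forward as they close: fully open they stand 13 mm farther back than shut.
Start: joints at [73.797, 14.897, -7.913, 67.191, 0, 90], TCP at [0.146, 0.504, 0.198] pointing down, gripper open.
Joint ranges: [-159.42, 159.42], [-47.68, 98.78], [-73.54, 78.23], [-108.79, 121.32], [-90, 84.71], [-180, 180]. Speed limits (degrees/s): [147.25, 147.25, 180, 180, 180, 180].

INTERFACE

Orientations are given as a 3x3 rotation matrix whose columns are the frame's x, y, z axes.
In Python, from workcell import env, imaging gives the robot as it stands.
- The arm moves only by the tool send_rows, never from a script. Its arguments are lists of equal length, an entry for each row: "delta_pos": the shift along the tool's x, y, z in units of 0.6 m (1.0 is 0.6 m), a list of three; "spin": the turn about the tool's z in units of 90 degrees (1.0 is 90 degrees). A call has 1 to 5 rows; each row is the pose to reach, as a shift and turn from the pose commanded when the call began, along the tool's axes at that moment; what a row does not reach only later rows make up. A row lasts 1/10 s, in which the tool goes at most 50 mm and 8.59 degrees, less where a joint would pass 70% of its speed; a pose out of reach is approached as far as the arm can. A call with a number of a shift or a turn outside -1 to 1 is refused whole. A call with a gripper value outside its range is refused whole. "fingers" is the opening, from -1 (shut) to 1 (fully open), so that 0 is half open, set as the call begins (left out, the last holds). The fingers move at their own pace and stop on an object; "newtons" is the grip in N (left out, the last holds). Time passes only in rows, so rows that repeat a pose let the fingers close. It gives the time, the measured TCP pose, the force and the opening at its end, in the units of the state.
- env.sense(): the state, without advancing time (a new reading comes with each control period).
- imaging.camera(name): name is "side" or "top"; returns a dict with "color" (480x640x3 uint8, red, green, blue), "fov_y" (degrees; the focal length in pixels is half the picture's height over the tangent of half this angle, whatever the lens; pixels are square), "cx", "cy" (the principal point, pixels), "k1" (the pictures are not rectified: a ray, as slopes to the right and down, at radius r is drawn at 1 + k1 r^2 times it, then the intrinsics apply), "eye" and "rotation" of the camera in the world. Camera axes: x right, y down, z forward; pixel columns grow to the right and rows downward; lengths in m; the calibration is good to about 2 mm. A picture is of the moment at which its call begins. There is no depth.
- env.sign_off(): hands the job in, once; it reports no verdict.
Trained networks look in the newest picture that a camera, given by its name, has taken for a name from the list of things; names that differ only in an ending like _2 or _b are one class to them, and where a whole thing is asked for, a point or a joint stands for the part that bears it (a point fixed in the world has none). Each returns a list of dicts, best first, with "confidence" (0 to 1); they miss things now and then, are a little off and sometimes report something else, mostly with a low value. They report only what shows in the picture. A call takes as long as a camera call.
- imaging.boxes_of(camera, target): "extent" ([left, top, right, bottom] in pixels, round what is visible of it).
- imaging.place_of(camera, target): "pixel" ([column, row] in pixels: a listed point, or the origin of a listed thing).
The state is a dict: "time": time; "joint_pos": joint angles; "dq": joint speeds; "tau": joint torques, N m; "eef_pos": TCP position; "tool_rot": TCP orientation; "contact_force": force on the tool from outside, world axes, zero at the start; "ft_torque": the same for the moment, N m; "gripper_width": opening from 0.0 (shut) to 1.0 (fully open).
Only numpy, scipy, OpenCV 4.12 (cv2) and the standard library are available. Lean on these libraries where they do the work, as an engineer would, in place of code of your own. Each camera call takes 0.05 s, during which the arm holds its last target.

## Working session

There is one attempt and no reset: what is moved stays moved. The work goes in short steps, Python scripts to look and compute and a tool call to move; the robot and the scene stay as the last step left them, time stands still between calls to the robot, and variables do not carry over. Pictures are saved under pics/ and viewed, and the job is handed in when it is done.

Besides the shell and the picture viewer there is one more tool, called after "Emit:" by a JSON object that holds its "fn" and its "kwargs". send_rows: Moves the arm, as the interface text tells. Its arguments: {"type":"object","properties":{"delta_pos":{"type":"array","items":{"type":"array","items":{"type":"number"}}},"spin":{"type":"array","items":{"type":"number"}},"fingers":{"type":"number"},"newtons":{"type":"number"}},"required":["delta_pos","spin"]}

```bash
ls; mkdir -p pics; cat > h.py <<'E'
from workcell import env, imaging
import numpy as np, cv2
def snap(n,fn=None):
    c=imaging.camera(n)
    if fn: cv2.imwrite('pics/'+fn,c['color'][:,:,::-1])
    return c
def ray(c,p):
    f=240/np.tan(np.radians(c['fov_y'])/2)
    d=np.array([(p[0]-c['cx'])/f,(p[1]-c['cy'])/f]); u=d.copy()
    for _ in range(30): u=d/(1+c['k1']*(u@u))
    r=np.array(c['rotation'])@np.array([u[0],u[1],1]); return np.array(c['eye']),r/np.linalg.norm(r)
def onz(c,p,z):
    e,r=ray(c,p); return e+r*(z-e[2])/r[2]
def proj(c,P):
    f=240/np.tan(np.radians(c['fov_y'])/2)
    v=np.array(c['rotation']).T@(np.array(P)-np.array(c['eye'])); u=v[:2]/v[2]
    u=u*(1+c['k1']*(u@u)); return np.array([c['cx'],c['cy']])+f*u
def tri(c1,p1,c2,p2):
    e1,r1=ray(c1,p1);e2,r2=ray(c2,p2)
    A=np.stack([r1,-r2],1);s=np.linalg.lstsq(A,e2-e1,rcond=None)[0]
    a=e1+s[0]*r1;b=e2+s[1]*r2
    return (a+b)/2,np.linalg.norm(a-b)
E
python3 - <<'E'
from h import *
np.set_printoptions(precision=4,suppress=True)
Z={'queen':0,'rail':0,'rail_apron':.008,'rail_mouth':.008,'rail_deep':.008,'gate':.02,'knight':0,'rook':0,'tin':0,'teacup':.008}
cs={}
for n in('side','top'):
    c=cs[n]=snap(n,n+'0.png'); print(n,c['eye'],c['fov_y'],c['k1'],c['cx'],c['cy'])
    for t in Z:
        for d in imaging.place_of(n,t)[:2]: print(' ',t,d['confidence'],np.array(d['pixel']),onz(c,d['pixel'],Z[t]))
print(env.sense(),env.pinch_z)
E
```

```text
pics
side [0.2838 0.4894 0.6682] 47.52397526069215 -0.11485681635013954 324.3569275099702 237.02544543325425
  queen 0.85 [268.2 372.4] [0.5363 0.2871 0.    ]
  queen 0.68 [450.9 211.8] [ 0.4861 -0.1122  0.    ]
  rail 0.8 [445.2 216.2] [ 0.4888 -0.0978  0.    ]
  rail_apron 0.84 [467.7 235.7] [ 0.4374 -0.0768  0.008 ]
  rail_mouth 0.77 [446.2 212.5] [ 0.4891 -0.0989  0.008 ]
  rail_mouth 0.35 [269.5 371. ] [0.5332 0.287  0.008 ]
  rail_deep 0.59 [394.4 164.7] [ 0.618 -0.142  0.008]Traceback (most recent call last):
  File "<stdin>", line 8, in <module>
ValueError: it knows: knight, queen, rail, rail_apron, rail_deep, rail_mouth, rook, teacup, tin
```

```bash

python3 - <<'E'
from h import *
np.set_printoptions(precision=4,suppress=True)
Z={'queen':0,'rail':0,'rail_apron':.008,'rail_mouth':.008,'rail_deep':.008,'knight':0,'rook':0,'tin':0,'teacup':.008}
for n in('side','top'):
    c=snap(n,n+'0.png'); print(n,c['eye'],c['fov_y'],c['k1'],c['cx'],c['cy'])
    for t in Z:
        for d in imaging.place_of(n,t)[:2]: print(' ',t,d['confidence'],np.array(d['pixel']),onz(c,d['pixel'],Z[t]))
print(env.sense(),env.pinch_z)
E
```

```text
side [0.2838 0.4894 0.6682] 47.52397526069215 -0.11485681635013954 324.3569275099702 237.02544543325425
  queen 0.69 [268.6 370.7] [0.5375 0.2849 0.    ]
  queen 0.65 [182.2 336.9] [0.666  0.3212 0.    ]
  rail 0.79 [445.9 219.4] [ 0.4844 -0.0924  0.    ]
  rail_apron 0.91 [468.1 233.4] [ 0.4392 -0.0814  0.008 ]
  rail_mouth 0.36 [446.4 216.6] [ 0.4844 -0.0912  0.008 ]
  rail_deep 0.86 [394.1 165.3] [ 0.6176 -0.1404  0.008 ]
  knight 0.76 [394.7 332.8] [0.4364 0.1347 0.    ]
  rook 0.97 [313.9 279. ] [0.582  0.1317 0.    ]
  rook 0.38 [179.7 335.6] [0.6703 0.322  0.    ]
  tin 0.89 [182.2 337.4] [0.6654 0.3217 0.    ]
  teacup 0.58 [236.6 235.9] [0.7258 0.1459 0.008 ]
top [0.3947 0.0723 0.9586] 44.72583455879763 0.02104767665570241 319.3329388226326 240.1515873204082
  queen 0.93 [183.  283.5] [0.5313 0.2878 0.    ]
  rail 0.55 [416. 308.] [ 0.4825 -0.0946  0.    ]
  rail 0.45 [418.9 305.5] [ 0.4865 -0.0996  0.    ]
  rail_apron 0.74 [412.3 336.8] [ 0.4357 -0.0846  0.008 ]
  rail_mouth 0.72 [419.5 306.5] [ 0.4841 -0.0991  0.008 ]
  rail_deep 0.8 [439.7 231.2] [ 0.609  -0.1402  0.008 
[... 152 characters left out ...]
.    ]
  rook 0.6 [277.  255.5] [0.5749 0.1326 0.    ]
  tin 0.94 [161.8 206.1] [0.6643 0.3271 0.    ]
  teacup 0.72 [264.9 173.4] [0.7163 0.1516 0.008 ]
{'time': 1.3, 'joint_pos': array([73.7971, 14.8966, -7.9116, 67.1924, -0.0008, 89.9991]), 'dq': array([-0.1092, -0.0023, -0.0423, -0.1325,  0.0201,  0.0604]), 'tau': array([  0.0002, -40.5607,  25.4234,   0.0016,   0.0002,  -0.    ]), 'eef_pos': array([0.1465, 0.5041, 0.1981]), 'tool_rot': array([[-0.9603,  0.279 ,  0.    ],
       [ 0.279 ,  0.9603, -0.    ],
       [-0.    , -0.    , -1.    ]]), 'contact_force': array([-0.4356, -1.025 ,  0.1149]), 'ft_torque': array([-0.0168,  0.02  ,  0.0032]), 'gripper_width': 1.0018369043965556} 0.0187
```

View pics/side0.png

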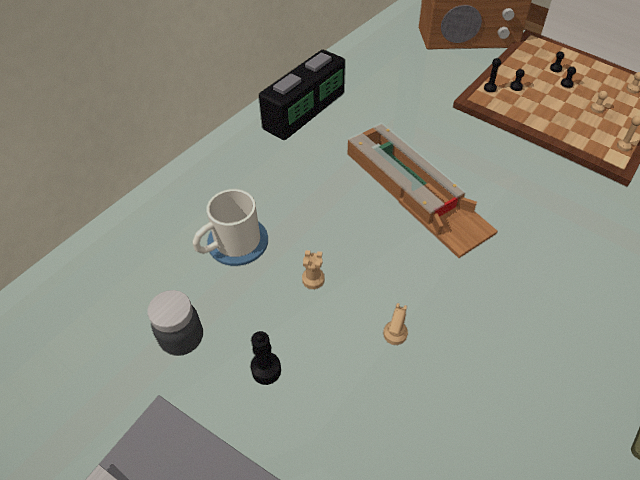

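View pics/top0.png

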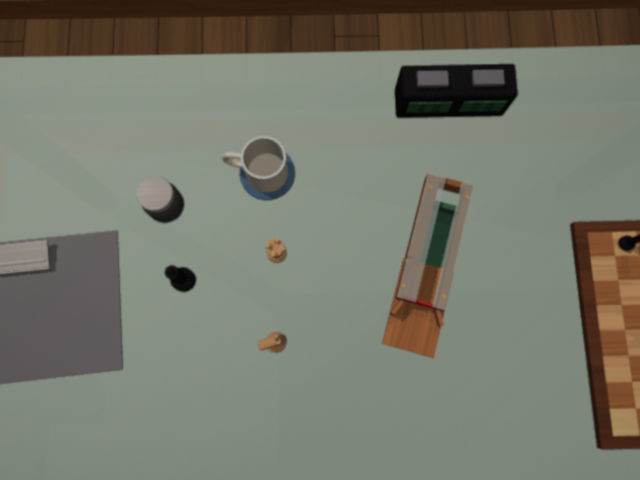

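```bash

python3 - <<'E'
import cv2
a=cv2.imread('pics/top0.png')[165:365,370:490]; cv2.imwrite('pics/topz.png',cv2.resize(a[:115],None,fx=5,fy=5,interpolation=2)); cv2.imwrite('pics/topz2.png',cv2.resize(a[85:],None,fx=5,fy=5,interpolation=2))
a=cv2.imread('pics/side0.png')[115:265,340:500]; cv2.imwrite('pics/sidez.png',cv2.resize(a,None,fx=4,fy=4,interpolation=2))
E
```

```text
(no output)
```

View pics/topz.png

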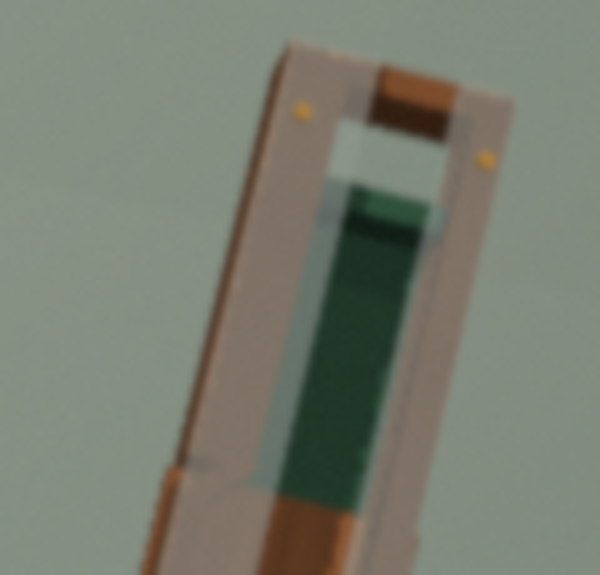

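View pics/topz2.png

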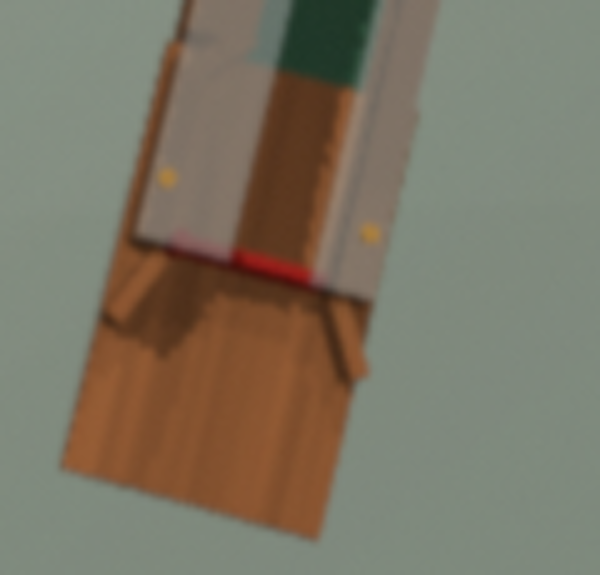

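View pics/sidez.png

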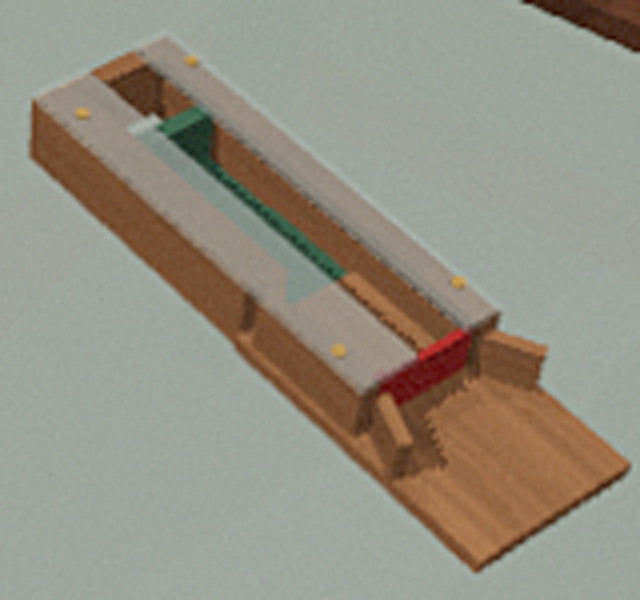

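```bash

cat > fit.py <<'E'
from h import *
from scipy.optimize import least_squares
np.set_printoptions(precision=4,suppress=True)
C={n:snap(n) for n in('top','side')}
def o(p,ox,oy,s): return (np.array(p)+.5)/s-.5+[ox,oy]
obs=[('top',o((62,468),370,250,5),'AL'),('top',o((318,541),370,250,5),'AR'),
('top',o((135,239),370,250,5),'NL'),('top',o((370,300),370,250,5),'NR'),
('top',o((287,43),370,165,5),'FL'),('top',o((512,100),370,165,5),'FR'),
('side',o((478,570),340,115,4),'AL'),('side',o((629,466),340,115,4),'AR'),
('side',o((35,101),340,115,4),'FL'),('side',o((166,38),340,115,4),'FR'),
('side',o((362,393),340,115,4),'NL'),('side',o((497,315),340,115,4),'NR')]
for cam,p,k in obs:print(cam,k,p,onz(C[cam],p,.008 if k[0]=='A' else .038)[:2])
def W(v,k):
    x,y,a=v[:3]; X={'A':-.075,'N':0,'F':.215}[k[0]]; z=.008 if k[0]=='A' else .038
    if k[0]=='A': Y=.045 if k[1]=='L' else -.039
    else: Y=v[3] if k=='NL' else v[4] if k=='FL' else v[5]
    return np.array([x+X*np.cos(a)-Y*np.sin(a),y+X*np.sin(a)+Y*np.cos(a),z])
for cams in(('top',),('side',),('top','side')):
    f=lambda v:np.concatenate([proj(C[c],W(v,k))-p for c,p,k in obs if c in cams])
    r=least_squares(f,[.484,-.099,-.32,.04,.04,-.039],loss='soft_l1')
    print(cams,r.x,np.degrees(r.x[2]),'\n',f(r.x).reshape(-1,2))
E
python3 fit.py
```

```text
top AL [382.  343.2] [ 0.4266 -0.0354]
top AR [433.2 357.8] [ 0.402  -0.1161]
top NL [396.6 297.4] [ 0.4964 -0.0583]
top NR [443.6 309.6] [ 0.4756 -0.1313]
top FL [427.  173.2] [ 0.701 -0.119]
top FR [472.  184.6] [ 0.6797 -0.1919]
side AL [459.125 257.125] [ 0.4276 -0.0308]
side AR [496.875 231.125] [ 0.4044 -0.1141]
side FL [348.375 139.875] [ 0.7013 -0.1171]
side FR [381.125 124.125] [ 0.6801 -0.1887]
side NL [430.125 212.875] [ 0.4993 -0.056 ]
side NR [463.875 193.375] [ 0.4775 -0.1262]
('top',) [ 0.4844 -0.0996 -0.2876  0.043   0.043  -0.033 ] -16.47771911917749 
 [[-0.0858  0.8987]
 [-0.1973  0.372 ]
 [ 0.0341 -0.1271]
 [-0.0423  0.3601]
 [ 0.1852 -1.0014]
 [ 0.1154 -0.8483]]
('side',) [ 0.4861 -0.0967 -0.3009  0.043   0.0427 -0.0309] -17.242847301006773 
 [[ 0.1259 -0.2952]
 [ 0.1941  1.4002]
 [-0.4064 -1.3499]
 [-0.6193 -0.8002]
 [ 0.1712  0.3051]
 [ 0.3443  0.1699]]
('top', 'side') [ 0.4851 -0.0986 -0.291   0.0429  0.0428 -0.0326] -16.67589081437894 
 [[-0.8739  0.2907]
 [-1.0419 -0.0637]
 [-0.567  -0.6742]
 [-0.9545 -0.1027]
 [ 0.1025 -1.3716]
 [-0.3178 -1.1553]
 [ 1.7961 -0.8289]
 [ 1.3736  0.5834]
 [-0.217  -1.0944]
 [ 0.0913 -1.1328]
 [ 1.53   -0.0099]
 [ 2.0094 -0.804 ]]
```

```bash

cat >> fit.py <<'E'
print('slot')
def fr(P,a,x,y): d=P[:2]-[x,y]; return np.array([d[0]*np.cos(a)+d[1]*np.sin(a),-d[0]*np.sin(a)+d[1]*np.cos(a)])
a=-.2876
for lab,p in dict(nl=o((233,255),370,250,5),nr=o((315,277),370,250,5),fl=o((375,72),370,165,5),fr=o((455,88),370,165,5)).items():
    P=onz(C['top'],p,.037); print(lab,p,P,fr(P,a,.4844,-.0996))
for lab,p,z in [('green near L',o((280,490),370,165,5),.008),('green near R',o((357,512),370,165,5),.008),('stop top nearL',o((347,208),370,165,5),.037),('stop top near R',o((424,228),370,165,5),.037),('stop foot mid',o((385,240),370,165,5),.008)]:
    P=onz(C['top'],p,z); print(lab,p,P,fr(P,a,.4844,-.0996))
def o4(p): return o(p,340,115,4)
for lab,p,z in [('slot nl',o4((418,348)),.038),('slot nr',o4((465,328)),.038),('slot fl',o4((92,77)),.038),('slot fr',o4((138,52)),.038),('green near R floor',o4((343,275)),.008),('stop top near R',o4((212,122)),.037),('stop topnear L',o4((162,125)),.037)]:
    P=onz(C['side'],p,z); print('side',lab,p,P,fr(P,-.29,.4861,-.0967))
E
python3 fit.py | sed -n '/slot/,$p'
```

```text
slot
nl [416.2 300.6] [ 0.4908 -0.0892  0.037 ] [0.0031 0.0118]
nr [432.6 305. ] [ 0.4833 -0.1146  0.037 ] [ 0.0032 -0.0147]
fl [444.6 179. ] [ 0.6907 -0.1476  0.037 ] [0.2114 0.0124]
fr [460.6 182.2] [ 0.6846 -0.1737  0.037 ] [ 0.213  -0.0142]
green near L [425.6 262.6] [ 0.5562 -0.1134  0.008 ] [0.0728 0.0071]
green near R [441. 267.] [ 0.5483 -0.1384  0.008 ] [ 0.0723 -0.0191]
stop top nearL [439.  206.2] [ 0.6444 -0.1354  0.037 ] [0.1635 0.0111]
stop top near R [454.4 210.2] [ 0.6371 -0.1601  0.037 ] [ 0.1636 -0.0147]
stop foot mid [446.6 212.6] [ 0.6408 -0.154   0.008 ] [ 0.1654 -0.0078]
side slot nl [444.125 201.625] [ 0.4939 -0.0904  0.038 ] [0.0057 0.0082]
side slot nr [455.875 196.625] [ 0.4843 -0.1117  0.038 ] [ 0.0026 -0.0149]
side slot fl [362.625 133.875] [ 0.6909 -0.1458  0.038 ] [0.2103 0.0115]
side slot fr [374.125 127.625] [ 0.6845 -0.1727  0.038 ] [ 0.2119 -0.0161]
side green near R floor [425.375 183.375] [ 0.5507 -0.1356  0.008 ] [ 0.073  -0.0188]
side stop top near R [392.625 145.125] [ 0.6328 -0.1542  0.037 ] [ 0.157  -0.0132]
side stop topnear L [380.125 145.875] [ 0.649  -0.1391  0.037 ] [0.1682 0.0059]
```

```bash

cat > q.py <<'E'
from h import *
from scipy.optimize import least_squares
np.set_printoptions(precision=4,suppress=True)
prof=[(0,20),(20,20),(25,10),(58,7.5),(62,12),(65,12),(68,11),(90,11),(97,3)]
t=np.linspace(0,2*np.pi,60,endpoint=False)
M=np.concatenate([np.stack([r*np.cos(t),r*np.sin(t),0*t+h],1) for h,r in prof])/1000
def bb(c,x,y):
    p=np.array([proj(c,m+[x,y,0]) for m in M]); return np.r_[p.min(0),p.max(0)]
C={'top':cv2.imread('pics/top0.png'),'side':cv2.imread('pics/side0.png')}
win={'top':(150,255,210,305),'side':(240,320,295,395)}
cc={n:snap(n) for n in C}; B={}
for n in C:
    l,T,r,b=win[n]; m=(C[n][T:b,l:r].max(2)<50); k,lab,st,ce=cv2.connectedComponentsWithStats(m.astype(np.uint8))
    i=1+st[1:,4].argmax(); s=st[i]; B[n]=np.array([l+s[0]-.5,T+s[1]-.5,l+s[0]+s[2]-.5,T+s[1]+s[3]-.5]); print(n,B[n])
for ns in(('top',),('side',),('top','side')):
    f=lambda v:np.concatenate([bb(cc[n],*v)-B[n] for n in ns])
    r=least_squares(f,[.534,.287]); print(ns,r.x,f(r.x))
s=env.sense();print(s['time'],s['eef_pos'],s['contact_force'])
E
python3 q.py
```

```text
top [165.5 265.5 195.5 290.5]
side [250.5 331.5 280.5 384.5]
('top',) [0.5372 0.2851] [-1.2677 -1.3731  1.3994  1.4689]
('side',) [0.5391 0.2875] [-0.8899 -0.9504  0.9061  0.9355]
('top', 'side') [0.5384 0.2866] [-2.2218 -2.118   0.5263  0.7807  0.041  -1.1541  1.8109  0.7377]
1.6 [0.1465 0.5041 0.1981] [ 0.885  -0.5114 -0.3307]
```

Emit:
{"fn": "send_rows", "kwargs": {"delta_pos": [[-0.728,-0.167,0],[-0.728,-0.167,0],[-0.728,-0.167,0],[-0.728,-0.167,0],[-0.728,-0.167,0]], "spin": [0,0,0,0,0], "fingers": 1, "newtons": 20}}

```text
time: 2.1
eef_pos: [0.3664, 0.3814, 0.1983]
tool_rot: [[-0.96, 0.279, 0.0], [0.279, 0.96, 0.001], [-0.0, 0.001, -1.0]]
contact_force: [0.8, 1.0, 0.3]
gripper_width: 1.0
```

Emit:
{"fn": "send_rows", "kwargs": {"delta_pos": [[-0.319,-0.073,0],[-0.319,-0.073,0],[-0.319,-0.073,0],[-0.319,-0.073,0],[-0.319,-0.073,0.05]], "spin": [0,0,0,0,0]}}

```text
time: 2.6
eef_pos: [0.5451, 0.2857, 0.1714]
tool_rot: [[-0.958, 0.285, 0.011], [0.285, 0.958, 0.004], [-0.01, 0.007, -1.0]]
contact_force: [0.1, 0.8, -0.4]
gripper_width: 0.999
```

```bash
cat > d.py <<'E'
import sys
from h import *
np.set_printoptions(precision=4,suppress=True)
s=env.sense(); R=np.array(s['tool_rot']); t=np.array([float(x) for x in sys.argv[1:4]])
d=t-s['eef_pos']; print('t',s['time'],'pos',s['eef_pos'],'F',s['contact_force'],'T',s['ft_torque'],'units',R.T@d/.6,'yaw of y',np.degrees(np.arctan2(R[1,1],R[0,1])),'j',s['joint_pos'],'w',s['gripper_width'])
E
python3 d.py .538 .286 .060
```

```text
t 2.6 pos [0.5451 0.2857 0.1714] F [ 0.0806  0.793  -0.3802] T [ 0.0665 -0.0038  0.0024] units [ 0.0133 -0.0041  0.1856] yaw of y 73.43610194743556 j [27.7218 23.9187  1.5525 66.9623 -0.1142 44.2869] w 0.9988853456325656
```

Emit:
{"fn": "send_rows", "kwargs": {"delta_pos": [[0,0,0],[0,0,0.06],[0,0,0.12],[0,0,0.18],[0,0,0.18]], "spin": [0,0,0,0,0]}}

```text
time: 3.1
eef_pos: [0.5313, 0.2855, 0.056]
tool_rot: [[-0.961, 0.278, -0.009], [0.278, 0.961, -0.005], [0.008, -0.007, -1.0]]
contact_force: [-0.8, -0.4, -0.1]
gripper_width: 1.002
```

```bash
python3 d.py .538 .286 .060; python3 -c "
from h import *
snap('side','s1.png')"
```

```text
t 3.1 pos [0.5313 0.2855 0.056 ] F [-0.771  -0.3725 -0.1134] T [-0.0158  0.0939  0.0362] units [-0.0104  0.0039 -0.0067] yaw of y 73.88582300067472 j [28.2392 27.9863 -9.8055 52.8139  0.0138 44.3549] w 1.0015569828552822
```

View pics/s1.png

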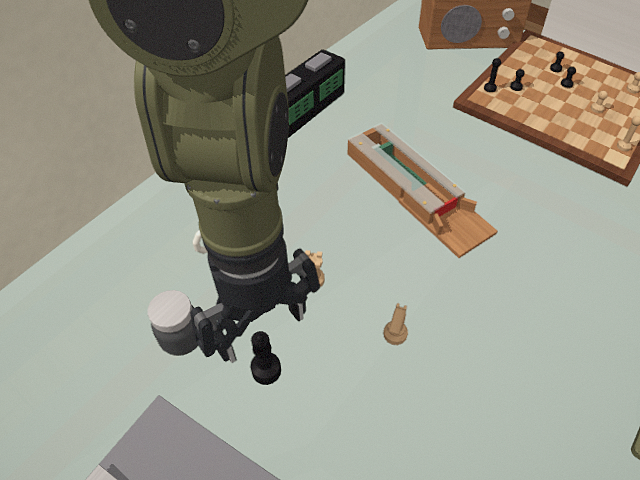

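Emit:
{"fn": "send_rows", "kwargs": {"delta_pos": [[0,0,0],[0,0,0],[0,0,0],[0,0,0],[0,0,0]], "spin": [0,0,0,0,0], "fingers": -0.2}}

```text
time: 3.65
eef_pos: [0.5369, 0.2872, 0.0609]
tool_rot: [[-0.96, 0.279, 0.001], [0.279, 0.96, 0.001], [-0.001, 0.001, -1.0]]
contact_force: [-0.1, 0.6, 0.1]
gripper_width: 0.402
```

```bash
python3 - <<'E'
from h import *
s=env.sense();print(s['time'],s['eef_pos'],s['gripper_width'])
c=snap('side','s2.png'); R=np.array(s['tool_rot']); g=s['eef_pos']-R[:,2]*env.pinch_z
print(proj(c,g),proj(c,g+.02*R[:,1]),proj(c,g-.02*R[:,1]),'head',proj(c,[.538,.286,.079]))
a=cv2.imread('pics/s2.png')[270:400,160:340]; cv2.imwrite('pics/s2z.png',cv2.resize(a,None,fx=4,fy=4,interpolation=2))
E
```

```text
3.65 [0.53690875 0.28718925 0.06089665] 0.4022051901505242
[262.1850991  343.59788059] [248.06606823 352.28185859] [276.0401291  335.06136197] head [262.19012514 342.64753605]
```

View pics/s2z.png

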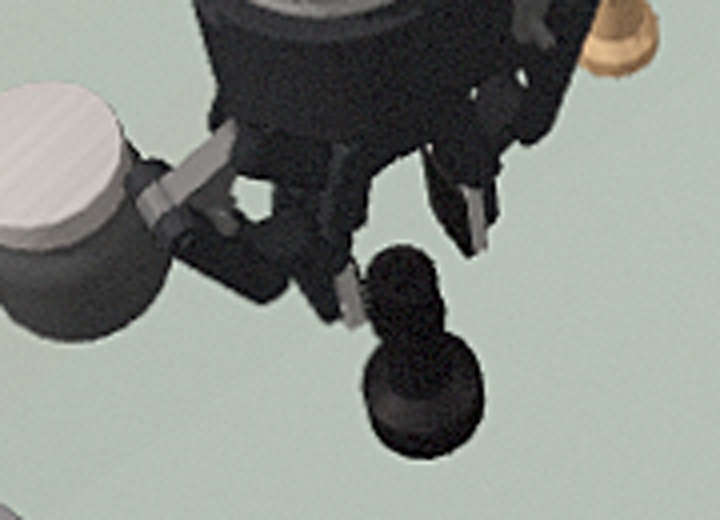

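Emit:
{"fn": "send_rows", "kwargs": {"delta_pos": [[0,0,0],[0,0,0],[0,0,0],[0,0,0],[0,0,0]], "spin": [0,0,0,0,0], "fingers": -0.7}}

```text
time: 4.2
eef_pos: [0.5364, 0.287, 0.06]
tool_rot: [[-0.96, 0.279, -0.0], [0.279, 0.96, -0.0], [0.0, -0.0, -1.0]]
contact_force: [0.1, 1.2, 0.2]
gripper_width: 0.148
```

```bash
python3 - <<'E'
from h import *
s=env.sense();print(s['time'],s['eef_pos'],s['gripper_width'])
c=snap('side','s3.png')
a=cv2.imread('pics/s3.png')[270:400,160:340]; cv2.imwrite('pics/s3z.png',cv2.resize(a,None,fx=4,fy=4,interpolation=2))
E
```

```text
4.2 [0.53644831 0.28700457 0.06004254] 0.14782219283615303
```

View pics/s3z.png

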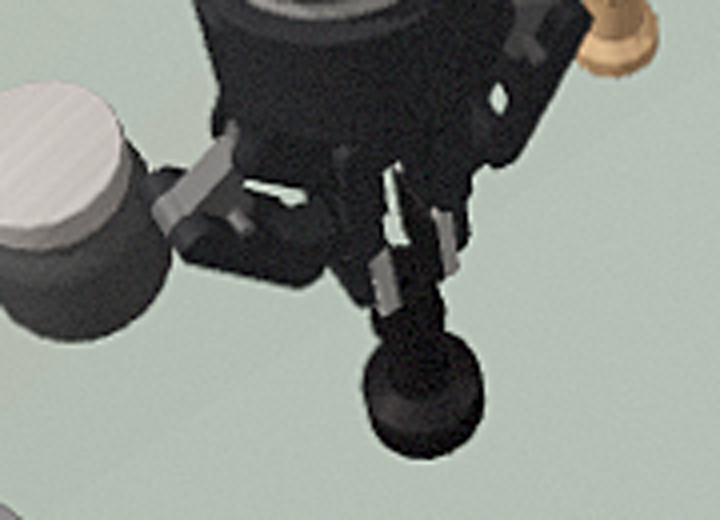

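```bash
python3 - <<'E'
from h import *
s=env.sense();print(s['time'],s['eef_pos'],s['gripper_width'])
c=snap('top','t3.png'); R=np.array(s['tool_rot']);T=s['eef_pos']
print('tcp',proj(c,T),'grasp',proj(c,T-R[:,2]*env.pinch_z),'queen base',proj(c,[.538,.286,0]),'head',proj(c,[.538,.286,.079]))
a=cv2.imread('pics/t3.png')[230:310,130:230]; cv2.imwrite('pics/t3z.png',cv2.resize(a,None,fx=6,fy=6,interpolation=2))
c=snap('side')
for k in (0,.011,-.011):
  for w in(.006,-.006):
    for z in (0,.0187):
      p=proj(c,T+R@[k,w,-z]); print(k,w,z,(p-[160,270])*4)
E
```

```text
4.25 [0.53642974 0.2869917  0.06003034] 0.14848560578090392
tcp [175.02753097 274.91275582] grasp [172.12946354 273.05397059] queen base [184.21291787 279.44169635] head [172.77498746 271.99130762]
0 0.006 0 [399.73849103 335.13260172]
0 0.006 0.0187 [393.73028863 306.51742921]
0 -0.006 0 [432.48126029 314.75524099]
0 -0.006 0.0187 [427.25366266 285.83912687]
0.011 0.006 0 [418.81714114 361.38385769]
0.011 0.006 0.0187 [413.18567431 333.15352166]
0.011 -0.006 0 [451.71375889 340.68787222]
0.011 -0.006 0.0187 [446.87179929 312.14285903]
-0.011 0.006 0 [380.97871043 309.27797476]
-0.011 0.006 0.0187 [374.60920699 280.29689129]
-0.011 -0.006 0 [413.56637773 289.21292035]
-0.011 -0.006 0.0187 [407.96853099 259.94409101]
```

View pics/t3z.png

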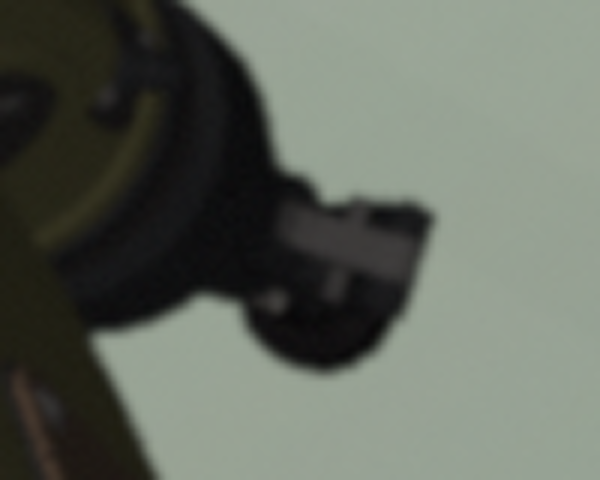

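Emit:
{"fn": "send_rows", "kwargs": {"delta_pos": [[0,0,0],[0,0,0]], "spin": [0,0], "fingers": -1}}

```text
time: 4.55
eef_pos: [0.5366, 0.2871, 0.0602]
tool_rot: [[-0.96, 0.279, 0.0], [0.279, 0.96, 0.0], [-0.0, 0.0, -1.0]]
contact_force: [0.2, 0.6, 0.0]
gripper_width: 0.068
```

```bash
python3 - <<'E'
from h import *
s=env.sense();print(s['time'],s['eef_pos'],s['gripper_width'],s['contact_force'],s['ft_torque'])
c=snap('side','s4.png')
a=cv2.imread('pics/s4.png')[270:400,160:340]; cv2.imwrite('pics/s4z.png',cv2.resize(a,None,fx=4,fy=4,interpolation=2))
E
```

```text
4.55 [0.53659043 0.28711057 0.06022988] 0.06820883285730923 [0.24498791 0.55128172 0.00134743] [ 0.0820455  -0.08432709  0.03919283]
```

View pics/s4z.png

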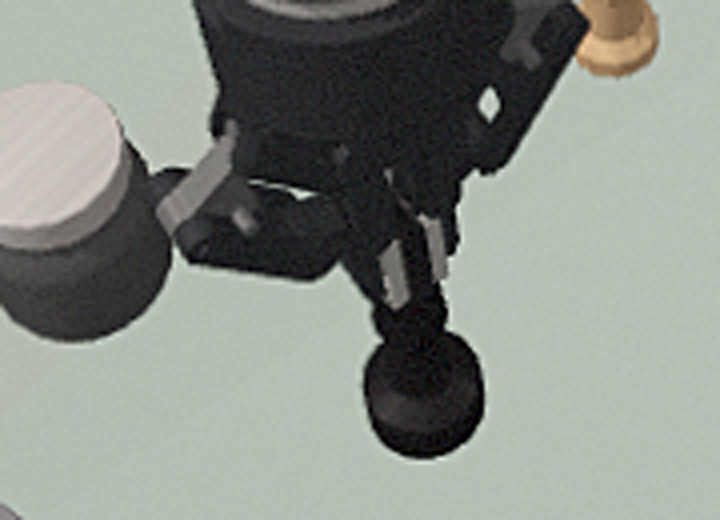

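Emit:
{"fn": "send_rows", "kwargs": {"delta_pos": [[0,0,-0.05],[0,0,-0.1],[0,0,-0.15],[0,0,-0.15],[0,0,-0.15]], "spin": [0,0,0,0,0]}}

```text
time: 5.1
eef_pos: [0.5368, 0.2872, 0.1505]
tool_rot: [[-0.96, 0.279, 0.001], [0.279, 0.96, 0.001], [-0.001, 0.001, -1.0]]
contact_force: [-0.4, -0.0, -1.3]
gripper_width: 0.068
```

```bash
python3 - <<'E'
from h import *
s=env.sense();print(s['time'],s['eef_pos'],s['gripper_width'],s['contact_force'],s['ft_torque']);T=s['eef_pos']
for n in('side','top'):
    c=snap(n,n+'5.png'); p=proj(c,T);q=proj(c,T+[0,0,.0187]); print(n,p,q)
    x,y=p.astype(int); im=c['color'][:,:,::-1].copy(); a=im[y-70:y+70,x-80:x+80]; a=cv2.resize(a,None,fx=4,fy=4,interpolation=2)
    cv2.circle(a,(int((p[0]-x+80)*4),int((p[1]-y+70)*4)),4,(0,0,255),1)
    cv2.circle(a,(int((q[0]-x+80)*4),int((q[1]-y+70)*4)),4,(0,255,255),1)
    cv2.imwrite('pics/%s5z.png'%n,a)
E
```

```text
5.1 [0.53682031 0.28715843 0.15048037] 0.06783935581475899 [-0.37291977 -0.04755539 -1.32065653] [-0.03613809  0.02275594 -0.02396764]
side [256.28194172 313.01382263] [254.53076984 303.95194806]
top [159.69322476 264.88448959] [156.1210973  262.59164237]
```

View pics/side5z.png

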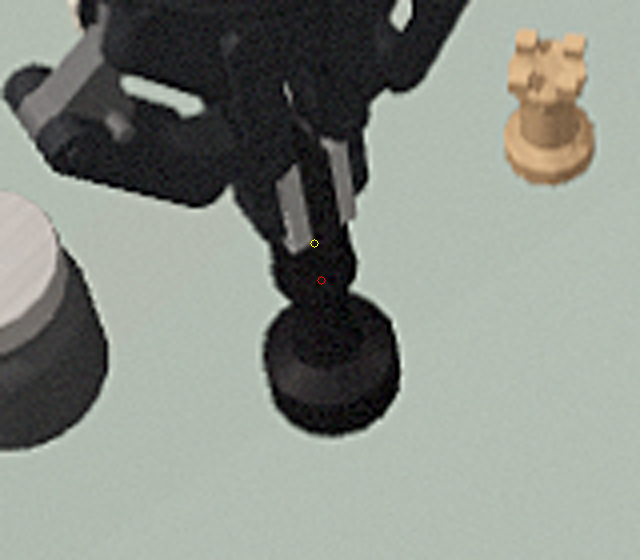

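View pics/top5z.png

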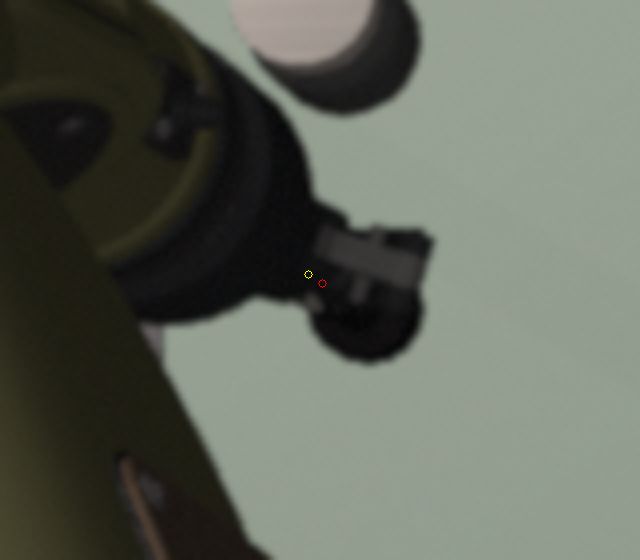

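```bash
cat > qf.py <<'E'
from q import *
E
python3 - <<'E'
from h import *
from scipy.optimize import least_squares
np.set_printoptions(precision=4,suppress=True)
t=np.linspace(0,2*np.pi,90,endpoint=False)
D=np.concatenate([np.stack([.02*np.cos(t),.02*np.sin(t),0*t+h],1) for h in(0,.02)])
T=np.array([.53682,.28716,.15048])
C={n:snap(n) for n in('side','top')}
off={n:proj(C[n],T).astype(int)-[80,70] for n in C}
def bb(c,v):
    p=np.array([proj(c,m+v) for m in D]); return np.r_[p.min(0),p.max(0)]
# side: left,right,bottom ; top: right,bottom
F=lambda a,n:(np.array(a)+.5)/4-.5
def res(v):
    s=bb(C['side'],v);q=bb(C['top'],v)
    os,ot=off['side'],off['top']
    return np.array([s[0]-(F(264,0)+os[0]),s[2]-(F(400,0)+os[0]),s[3]-(F(436,0)+os[1]),q[2]-(F(422,0)+ot[0]),q[3]-(F(362,0)+ot[1])])
r=least_squares(res,[.537,.287,.07]);print(r.x,r.fun)
c=C['side']
for n in C:
  for h in (0,.02,.063,.068,.09,.097): print(n,h,(proj(C[n],r.x+[0,0,h])-off[n])*4)
E
```

```text
[0.5392 0.2865 0.0928] [-0.3622  1.2365  0.3183 -0.4287 -1.0744]
side 0 [336.3916 375.4089]
side 0.02 [329.7785 341.8979]
side 0.063 [314.4342 263.7582]
side 0.068 [312.5421 254.0857]
side 0.09 [303.9275 209.9423]
side 0.097 [301.0834 195.3312]
top 0 [365.0684 303.1176]
top 0.02 [351.7576 294.3972]
top 0.063 [320.9602 274.2244]
top 0.068 [317.17   271.7422]
top 0.09 [299.9304 260.4527]
top 0.097 [294.2445 256.7295]
```

Emit:
{"fn": "send_rows", "kwargs": {"delta_pos": [[0,0,0.05],[0,0,0.1],[0,0,0.14],[0,0,0.15],[0,0,0.15]], "spin": [0,0,0,0,0]}}

```text
time: 5.8
eef_pos: [0.5356, 0.2864, 0.0589]
tool_rot: [[-0.96, 0.279, -0.002], [0.279, 0.96, -0.001], [0.002, -0.002, -1.0]]
contact_force: [-0.8, -0.1, -0.5]
gripper_width: 0.069
```

Emit:
{"fn": "send_rows", "kwargs": {"delta_pos": [[0,0,0],[0,0,0]], "spin": [0,0]}}

```text
time: 6.0
eef_pos: [0.5369, 0.2873, 0.0609]
tool_rot: [[-0.96, 0.279, 0.001], [0.279, 0.96, 0.001], [-0.001, 0.001, -1.0]]
contact_force: [0.5, 0.4, -1.3]
gripper_width: 0.067
```

Emit:
{"fn": "send_rows", "kwargs": {"delta_pos": [[0,0,0],[0,0,0],[0,0,0],[0,0,0]], "spin": [0,0,0,0], "fingers": 0.3}}

```text
time: 6.4
eef_pos: [0.5366, 0.2871, 0.0604]
tool_rot: [[-0.96, 0.279, 0.0], [0.279, 0.96, 0.0], [-0.0, 0.0, -1.0]]
contact_force: [0.0, -0.5, -0.3]
gripper_width: 0.649
```

```bash
python3 - <<'E'
from h import *
s=env.sense();print(s['time'],s['eef_pos'],s['gripper_width'],s['contact_force'],s['ft_torque']);T=s['eef_pos']
for n in('side',):
    c=snap(n,n+'6.png'); p=proj(c,T)
    x,y=p.astype(int); im=c['color'][:,:,::-1].copy(); a=im[y-70:y+70,x-80:x+80]; a=cv2.resize(a,None,fx=4,fy=4,interpolation=2)
    cv2.imwrite('pics/%s6z.png'%n,a)
E
```

```text
6.4 [0.53655561 0.28707083 0.06036199] 0.6491573890785253 [ 0.02852965 -0.45436629 -0.25695427] [0.02415178 0.0317073  0.01820841]
```

View pics/side6z.png

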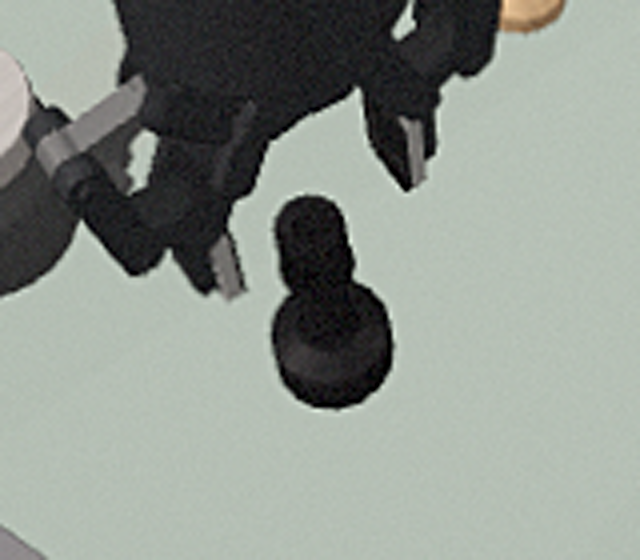

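Emit:
{"fn": "send_rows", "kwargs": {"delta_pos": [[0,0,0],[0,0,0],[0,0,0],[0,0,0],[0,0,0]], "spin": [0.09,0.18,0.27,0.36,0.45], "fingers": 0.8}}

```text
time: 6.95
eef_pos: [0.5365, 0.287, 0.0601]
tool_rot: [[-0.544, 0.839, -0.0], [0.839, 0.544, -0.0], [-0.0, -0.0, -1.0]]
contact_force: [-0.6, 0.9, 0.8]
gripper_width: 0.898
```

Emit:
{"fn": "send_rows", "kwargs": {"delta_pos": [[0,0,0],[0,0,0],[0,0,0],[0,0,0],[0,0,0]], "spin": [0.09,0.18,0.27,0.36,0.45]}}

```text
time: 7.45
eef_pos: [0.5364, 0.287, 0.0601]
tool_rot: [[0.131, 0.991, -0.0], [0.991, -0.131, -0.0], [-0.0, -0.0, -1.0]]
contact_force: [0.5, 0.1, 1.2]
gripper_width: 0.901
```

Emit:
{"fn": "send_rows", "kwargs": {"delta_pos": [[0,0,0],[0,0,0],[0,0,0],[0,0,0]], "spin": [0.06,0.102,0.102,0.102]}}

```text
time: 7.85
eef_pos: [0.5365, 0.287, 0.0601]
tool_rot: [[0.281, 0.96, -0.0], [0.96, -0.281, -0.0], [-0.0, 0.0, -1.0]]
contact_force: [0.0, 0.1, -0.3]
gripper_width: 0.898
```

```bash
python3 d.py .5384 .2866 .060; python3 - <<'E'
from h import *
s=env.sense();T=s['eef_pos']
for n in('side','top'):
    c=snap(n,n+'7.png'); p=proj(c,T)
    x,y=p.astype(int); im=c['color'][:,:,::-1].copy(); a=im[y-70:y+70,x-80:x+80]; a=cv2.resize(a,None,fx=4,fy=4,interpolation=2)
    cv2.imwrite('pics/%s7z.png'%n,a)
E
```

```text
t 7.85 pos [0.5365 0.287  0.0601] F [ 0.0088  0.087  -0.2819] T [ 0.0269  0.0141 -0.0026] units [0.0003 0.0033 0.0002] yaw of y -16.304325528666638 j [ 28.1449  27.8075  -9.4383  52.7553  -0.0015 134.4493] w 0.8984599972980943
```

View pics/side7z.png

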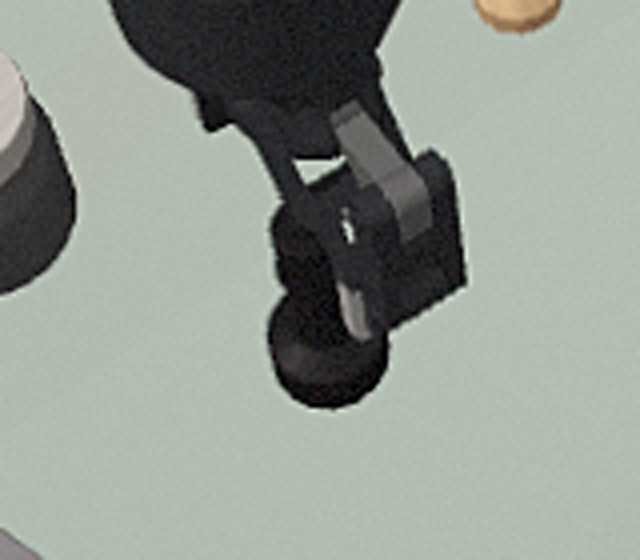

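View pics/top7z.png

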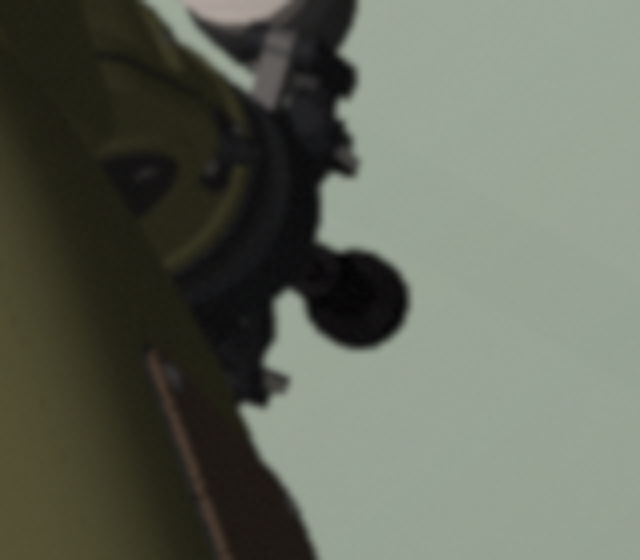

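Emit:
{"fn": "send_rows", "kwargs": {"delta_pos": [[0,0,0],[0,0,0],[0,0,0],[0,0,0],[0,0,0]], "spin": [0,0,0,0,0], "fingers": -1, "newtons": 20}}

```text
time: 8.45
eef_pos: [0.5366, 0.287, 0.0602]
tool_rot: [[0.282, 0.959, 0.0], [0.959, -0.282, 0.0], [0.0, 0.0, -1.0]]
contact_force: [-0.4, 0.6, 1.4]
gripper_width: 0.072
```

Emit:
{"fn": "send_rows", "kwargs": {"delta_pos": [[0,0,0],[0,0,0],[0,0,0],[0,0,0],[0,0,0]], "spin": [0,0,0,0,0]}}

```text
time: 8.95
eef_pos: [0.5367, 0.287, 0.0603]
tool_rot: [[0.282, 0.959, 0.0], [0.959, -0.282, 0.0], [0.0, 0.0, -1.0]]
contact_force: [1.0, -0.3, 0.9]
gripper_width: 0.075
```

Emit:
{"fn": "send_rows", "kwargs": {"delta_pos": [[0,0,0],[0,0,0]], "spin": [0,0], "newtons": 50}}

```text
time: 9.15
eef_pos: [0.5368, 0.2871, 0.0604]
tool_rot: [[0.282, 0.959, 0.001], [0.959, -0.282, 0.0], [0.0, 0.001, -1.0]]
contact_force: [-0.1, 0.8, 3.1]
gripper_width: 0.03
```

Emit:
{"fn": "send_rows", "kwargs": {"delta_pos": [[0,0,-0.05],[0,0,-0.1],[0,0,-0.1667],[0,0,-0.1667],[0,0,-0.1667]], "spin": [0,0,0,0,0]}}

```text
time: 9.65
eef_pos: [0.5368, 0.2873, 0.1606]
tool_rot: [[0.282, 0.959, 0.001], [0.959, -0.282, 0.001], [0.001, 0.001, -1.0]]
contact_force: [-0.1, 0.5, -1.1]
gripper_width: 0.029
```

```bash
python3 d.py .4388 -.0870 .160; python3 - <<'E'
from h import *
s=env.sense();T=s['eef_pos']
for n in('side',):
    c=snap(n,n+'8.png'); p=proj(c,T)
    x,y=p.astype(int); im=c['color'][:,:,::-1].copy(); a=im[y-70:y+70,x-80:x+80]; a=cv2.resize(a,None,fx=4,fy=4,interpolation=2)
    cv2.imwrite('pics/%s8z.png'%n,a)
E
```

```text
t 9.65 pos [0.5368 0.2873 0.1606] F [-0.0702  0.5336 -1.0515] T [0.0521 0.0528 0.0221] units [-0.6445  0.0193  0.0003] yaw of y -16.38108126480771 j [ 28.1484  24.0219   0.0879  65.9886   0.0112 134.5294] w 0.02853558922608628
```

View pics/side8z.png

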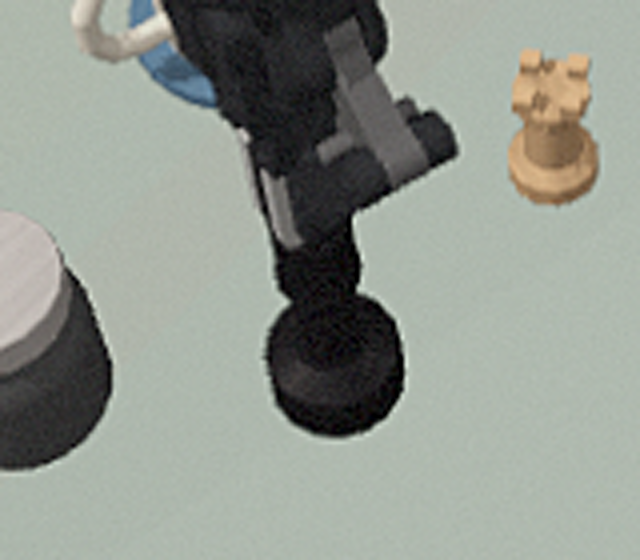

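Emit:
{"fn": "send_rows", "kwargs": {"delta_pos": [[-0.03,0.001,0],[-0.09,0.003,0],[-0.16,0.005,0],[-0.23,0.007,0],[-0.3,0.009,0]], "spin": [0,0,0,0,0]}}

```text
time: 10.2
eef_pos: [0.4884, 0.1111, 0.1578]
tool_rot: [[0.281, 0.96, -0.004], [0.96, -0.281, -0.001], [-0.002, -0.004, -1.0]]
contact_force: [0.5, 0.5, -0.8]
gripper_width: 0.03
```

Emit:
{"fn": "send_rows", "kwargs": {"delta_pos": [[-0.07,0.002,0],[-0.14,0.004,0],[-0.21,0.006,0],[-0.27,0.008,0],[-0.31,0.01,0]], "spin": [0,0,0,0,0]}}

```text
time: 10.7
eef_pos: [0.4412, -0.0691, 0.1581]
tool_rot: [[0.284, 0.959, -0.005], [0.959, -0.284, 0.0], [-0.001, -0.004, -1.0]]
contact_force: [0.1, -0.4, -0.6]
gripper_width: 0.028
```

Emit:
{"fn": "send_rows", "kwargs": {"delta_pos": [[-0.0345,0.0,0],[-0.0345,0.0,0],[-0.0345,0,0]], "spin": [0,0,0]}}

```text
time: 11.0
eef_pos: [0.437, -0.0869, 0.1587]
tool_rot: [[0.283, 0.959, -0.003], [0.959, -0.283, 0.001], [0.0, -0.003, -1.0]]
contact_force: [-0.0, 0.1, -0.2]
gripper_width: 0.028
```

```bash
python3 d.py .4388 -.0870 .0704; python3 - <<'E'
from h import *
s=env.sense();T=s['eef_pos']
for n in('side','top'):
    c=snap(n,n+'9.png'); p=proj(c,T)
    x,y=p.astype(int); im=c['color'][:,:,::-1].copy(); a=im[y-70:y+70,x-80:x+80]; a=cv2.resize(a,None,fx=4,fy=4,interpolation=2)
    cv2.imwrite('pics/%s9z.png'%n,a)
E
```

```text
t 11.0 pos [ 0.437  -0.0869  0.1587] F [-0.0487  0.0503 -0.1949] T [ 0.0003 -0.0246  0.0595] units [0.0007 0.0033 0.1472] yaw of y -16.443535208794753 j [-11.2811   8.5922 -22.2545  59.3333   0.0371  95.1624] w 0.028032495125774014
```

View pics/side9z.png

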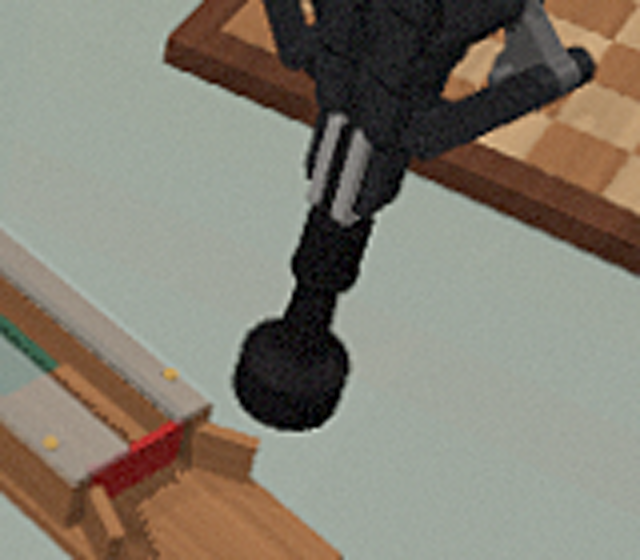

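View pics/top9z.png

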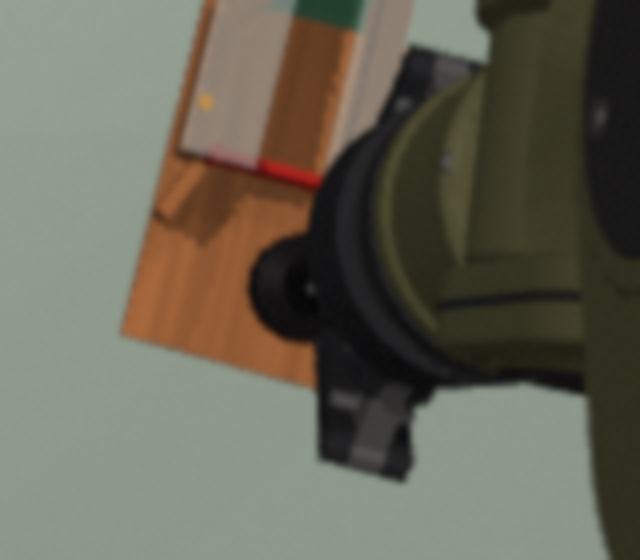

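```bash
python3 - <<'E'
from h import *
np.set_printoptions(precision=1,suppress=True)
T=np.array([.437,-.0869,.1587]); c=snap('side'); p=proj(c,T); o=p.astype(int)-[80,70]
for h in(0,.02,.063,.068,.079,.09,.097): print(h,(proj(c,[T[0],T[1],.0983+h])-o)*4)
R=np.array(env.sense()['tool_rot'])
for k in (.011,-.011):
  for w in(.0,.011,-.011):
    for z in (0,.0187): print(k,w,z,(proj(c,T+R@[k,w,-z])-o)*4)
a=cv2.imread('pics/side9.png')[o[1]:o[1]+140,o[0]:o[0]+160]; a=np.clip(a.astype(float)*3,0,255).astype(np.uint8)
cv2.imwrite('pics/s9b.png',cv2.resize(a,None,fx=4,fy=4,interpolation=2))
E
```

```text
0 [285.7 401.7]
0.02 [297.8 363. ]
0.063 [325.2 274.6]
0.068 [328.6 263.8]
0.079 [336.  239.8]
0.09 [343.5 215.2]
0.097 [348.4 199.3]
0.011 0.0 0 [301.9 292.8]
0.011 0.0 0.0187 [314.1 252.2]
0.011 0.011 0 [278.5 275. ]
0.011 0.011 0.0187 [290.2 234.2]
0.011 -0.011 0 [325.6 311. ]
0.011 -0.011 0.0187 [338.3 270.3]
-0.011 0.0 0 [344.8 267.6]
-0.011 0.0 0.0187 [357.6 227. ]
-0.011 0.011 0 [321.5 250.1]
-0.011 0.011 0.0187 [333.7 209.5]
-0.011 -0.011 0 [368.5 285.4]
-0.011 -0.011 0.0187 [381.8 244.8]
```

View pics/s9b.png

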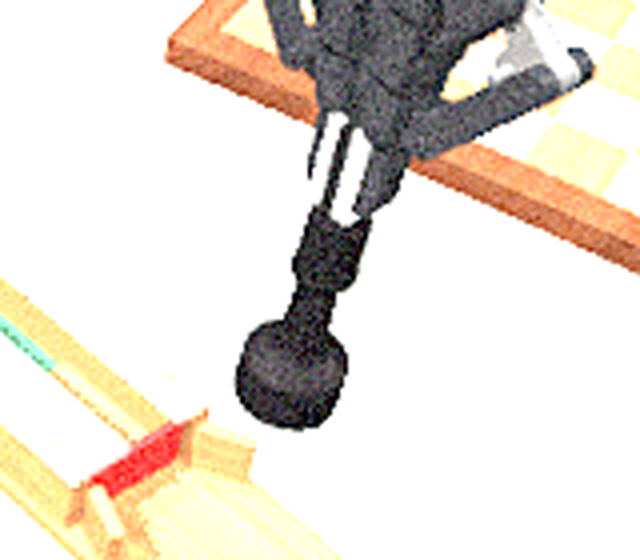

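Emit:
{"fn": "send_rows", "kwargs": {"delta_pos": [[0,0.003,0.03],[0,0.003,0.07],[0,0.003,0.11],[0,0.003,0.135],[0,0.003,0.143]], "spin": [0,0,0,0,0]}}

```text
time: 11.65
eef_pos: [0.4386, -0.0865, 0.0726]
tool_rot: [[0.28, 0.96, -0.004], [0.96, -0.28, 0.001], [-0.0, -0.004, -1.0]]
contact_force: [0.3, 0.9, -0.9]
gripper_width: 0.031
```

Emit:
{"fn": "send_rows", "kwargs": {"delta_pos": [[0,0,0],[0,0,0.001],[0,0,0.002]], "spin": [0,0,0]}}

```text
time: 11.95
eef_pos: [0.4411, -0.0878, 0.074]
tool_rot: [[0.282, 0.959, 0.002], [0.959, -0.282, -0.0], [0.0, 0.002, -1.0]]
contact_force: [-0.3, -0.2, -0.7]
gripper_width: 0.028
```

Emit:
{"fn": "send_rows", "kwargs": {"delta_pos": [[-0.001,-0.002,0.002],[-0.001,-0.002,0.004],[-0.001,-0.002,0.004],[-0.001,-0.002,0.004]], "spin": [0,0,0,0]}}

```text
time: 12.35
eef_pos: [0.4387, -0.088, 0.0708]
tool_rot: [[0.282, 0.959, 0.0], [0.959, -0.282, -0.0], [-0.0, 0.0, -1.0]]
contact_force: [0.5, -0.7, -0.2]
gripper_width: 0.026
```

Emit:
{"fn": "send_rows", "kwargs": {"delta_pos": [[0,0,0.001],[0,0,0.002],[0,0,0.002]], "spin": [0,0,0]}}

```text
time: 12.65
eef_pos: [0.4387, -0.088, 0.0694]
tool_rot: [[0.282, 0.959, -0.0], [0.959, -0.282, 0.0], [-0.0, -0.0, -1.0]]
contact_force: [-0.3, -0.1, -1.4]
gripper_width: 0.026
```

Emit:
{"fn": "send_rows", "kwargs": {"delta_pos": [[0,0,0.001],[0,0,0.002],[0,0,0.002]], "spin": [0,0,0]}}

```text
time: 12.95
eef_pos: [0.439, -0.0881, 0.0685]
tool_rot: [[0.282, 0.959, 0.001], [0.959, -0.282, -0.0], [-0.0, 0.001, -1.0]]
contact_force: [-0.4, -0.5, -0.1]
gripper_width: 0.027
```

Emit:
{"fn": "send_rows", "kwargs": {"delta_pos": [[0,0,0.001],[0,0,0.002],[0,0,0.002]], "spin": [0,0,0], "newtons": 20}}

```text
time: 13.25
eef_pos: [0.4403, -0.0886, 0.0682]
tool_rot: [[0.282, 0.959, 0.003], [0.959, -0.282, -0.001], [-0.0, 0.003, -1.0]]
contact_force: [-0.2, -1.6, 5.1]
gripper_width: 0.03
```

```bash
python3 d.py .4388 -.0870 .050; python3 - <<'E'
from h import *
s=env.sense();T=s['eef_pos']
for n in('side',):
    c=snap(n,n+'10.png'); p=proj(c,T)
    x,y=p.astype(int); im=c['color'][:,:,::-1].copy(); a=im[y-70:y+70,x-80:x+80]; a=cv2.resize(np.clip(a*1.6,0,255).astype(np.uint8),None,fx=4,fy=4,interpolation=2)
    cv2.imwrite('pics/%s10z.png'%n,a)
    o=np.array([x-80,y-70])
    for h in(0,.02,.063,.09,.097): print(h,(proj(c,[T[0],T[1],.008+h])-o)*4)
E
```

```text
t 13.25 pos [ 0.4403 -0.0886  0.0682] F [-0.1631 -1.6355  5.0771] T [-0.2715 -0.0129  0.0292] units [ 0.0019 -0.0032  0.0303] yaw of y -16.390931638244393 j [-11.3446  13.2691 -31.2935  45.256   -0.0406  95.0463] w 0.029864788976275685
0 [290.50780276 385.27636639]
0.02 [300.81455377 352.42925479]
0.063 [324.13998283 277.68735369]
0.09 [339.65213651 227.66315616]
0.097 [343.7887627  214.27926814]
```

View pics/side10z.png

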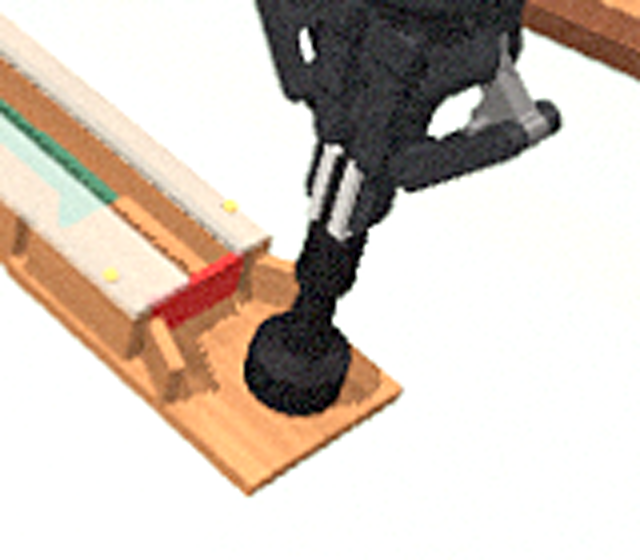

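Emit:
{"fn": "send_rows", "kwargs": {"delta_pos": [[0,0,0],[0,0,0],[0,0,0],[0,0,0],[0,0,0]], "spin": [0,0,0,0,0], "fingers": 0.6}}

```text
time: 13.8
eef_pos: [0.4385, -0.0879, 0.0669]
tool_rot: [[0.282, 0.959, -0.0], [0.959, -0.282, 0.0], [0.0, -0.001, -1.0]]
contact_force: [0.1, 0.3, -0.9]
gripper_width: 0.804
```

```bash
python3 d.py .4388 -.0870 .050; python3 - <<'E'
from h import *
s=env.sense();T=s['eef_pos']
for n in('side','top'):
    c=snap(n,n+'11.png'); p=proj(c,T)
    x,y=p.astype(int); im=c['color'][:,:,::-1].copy(); a=im[y-70:y+70,x-80:x+80]; a=cv2.resize(np.clip(a*1.6,0,255).astype(np.uint8),None,fx=4,fy=4,interpolation=2)
    cv2.imwrite('pics/%s11z.png'%n,a)
E
```

```text
t 13.8 pos [ 0.4385 -0.0879  0.0669] F [ 0.0793  0.3132 -0.8878] T [-0.023  -0.008  -0.0444] units [0.0015 0.0001 0.0282] yaw of y -16.380949575429646 j [-11.3345  13.3381 -31.4199  45.2705   0.0043  95.0464] w 0.8036283118743884
```

View pics/side11z.png

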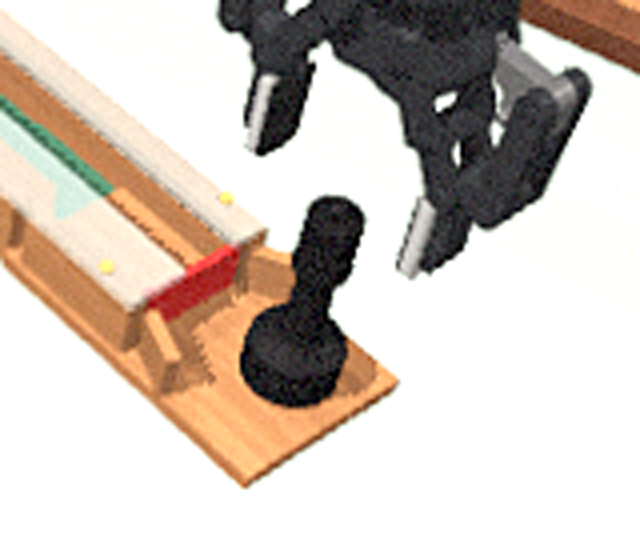

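View pics/top11z.png

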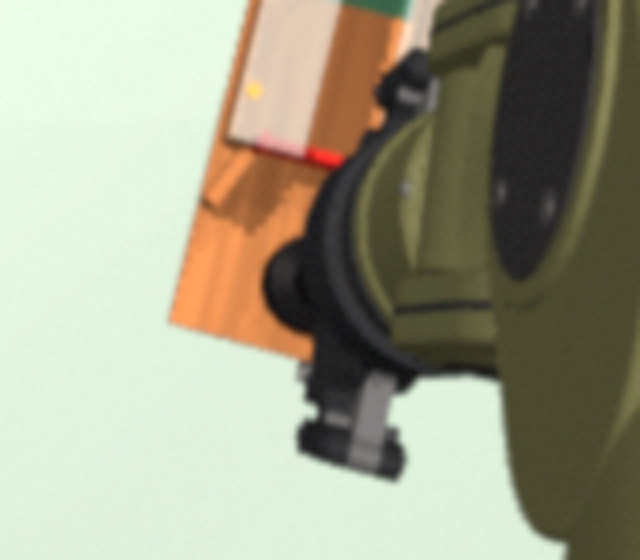

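Emit:
{"fn": "send_rows", "kwargs": {"delta_pos": [[0.001,0,0.01],[0.001,0,0.02],[0.001,0,0.03],[0.001,0,0.03],[0.001,0,0.03]], "spin": [0,0,0,0,0]}}

```text
time: 14.4
eef_pos: [0.4385, -0.0873, 0.0488]
tool_rot: [[0.282, 0.959, -0.001], [0.959, -0.282, 0.0], [-0.0, -0.001, -1.0]]
contact_force: [-0.1, -0.6, -0.6]
gripper_width: 0.798
```

Emit:
{"fn": "send_rows", "kwargs": {"delta_pos": [[0,0,0],[0,0,0],[0,0,0],[0,0,0],[0,0,0]], "spin": [0,0,0,0,0], "fingers": -1}}

```text
time: 14.9
eef_pos: [0.4395, -0.0875, 0.0494]
tool_rot: [[0.282, 0.959, 0.001], [0.959, -0.282, -0.0], [0.0, 0.001, -1.0]]
contact_force: [0.3, -0.0, 1.0]
gripper_width: 0.246
```

Emit:
{"fn": "send_rows", "kwargs": {"delta_pos": [[0,0,0],[0,0,0]], "spin": [0,0]}}

```text
time: 15.1
eef_pos: [0.4394, -0.0875, 0.0494]
tool_rot: [[0.282, 0.959, 0.001], [0.959, -0.282, -0.0], [0.0, 0.001, -1.0]]
contact_force: [-0.2, -0.6, 1.0]
gripper_width: 0.246
```

```bash
python3 d.py .4388 -.0870 .050; python3 - <<'E'
from h import *
s=env.sense();T=s['eef_pos']
for n in('side',):
    c=snap(n,n+'12.png'); p=proj(c,T)
    x,y=p.astype(int); im=c['color'][:,:,::-1].copy(); a=im[y-80:y+60,x-80:x+80]; a=cv2.resize(np.clip(a*1.6,0,255).astype(np.uint8),None,fx=4,fy=4,interpolation=2)
    cv2.imwrite('pics/%s12z.png'%n,a)
E
```

```text
t 15.1 pos [ 0.4394 -0.0875  0.0494] F [-0.2008 -0.6141  0.9842] T [-0.1305 -0.1262  0.016 ] units [ 0.0005 -0.0012 -0.001 ] yaw of y -16.381035434724968 j [-11.2596  14.5134 -32.9601  42.4692  -0.004   95.1215] w 0.2456353083309405
```

View pics/side12z.png

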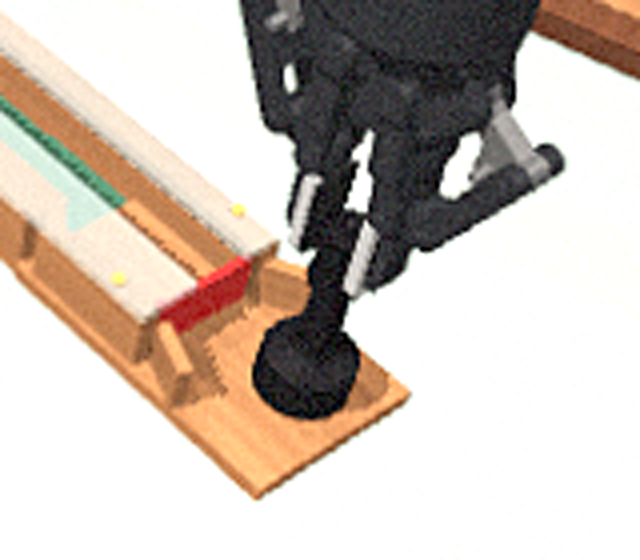

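Emit:
{"fn": "send_rows", "kwargs": {"delta_pos": [[0,0,0],[0,0,-0.001],[0.001,0.004,-0.002],[0.0015,0.01,-0.002],[0.0015,0.016,-0.002]], "spin": [0,0,0,0,0], "newtons": 60}}

```text
time: 15.65
eef_pos: [0.4483, -0.0892, 0.05]
tool_rot: [[0.282, 0.959, -0.001], [0.959, -0.282, 0.0], [-0.0, -0.001, -1.0]]
contact_force: [0.7, -0.9, -0.9]
gripper_width: 0.224
```

```bash
cat > r.py <<'E'
from h import *
np.set_printoptions(precision=4,suppress=True)
s=env.sense(); a=np.radians(-16.4); U=np.array([[np.cos(a),np.sin(a),0],[-np.sin(a),np.cos(a),0],[0,0,1]])
print('t',s['time'],'rail pos mm',1000*(U@(s['eef_pos']-[.4848,-.1005,0])),'F rail',U@s['contact_force'],'T',U@s['ft_torque'],'w',s['gripper_width'],'dq',np.abs(s['dq']).max())
E
python3 r.py
```

```text
t 15.65 rail pos mm [-38.2074   0.5449  50.0386] F rail [ 0.9345 -0.664  -0.9475] T [ 0.0608 -0.0416  0.0231] w 0.22359059253894997 dq 5.033870462063745
```

Emit:
{"fn": "send_rows", "kwargs": {"delta_pos": [[0,0.005,0],[0,0.01,0],[0,0.015,0],[0,0.02,0],[0,0.025,0]], "spin": [0,0,0,0,0]}}

```text
time: 16.15
eef_pos: [0.463, -0.0935, 0.0503]
tool_rot: [[0.282, 0.959, -0.0], [0.959, -0.282, 0.0], [-0.0, -0.0, -1.0]]
contact_force: [1.0, 1.2, -0.6]
gripper_width: 0.232
```

Emit:
{"fn": "send_rows", "kwargs": {"delta_pos": [[0,0.004,0],[0,0.008,0],[0,0.012,0],[0,0.016,0],[0,0.02,0]], "spin": [0,0,0,0,0]}}

```text
time: 16.65
eef_pos: [0.4735, -0.0966, 0.0501]
tool_rot: [[0.282, 0.959, -0.002], [0.959, -0.282, 0.001], [0.0, -0.002, -1.0]]
contact_force: [-2.4, 1.2, 0.5]
gripper_width: 0.228
```

```bash
python3 r.py;python3 - <<'E'
from h import *
s=env.sense();T=s['eef_pos']
for n in('side',):
    c=snap(n,n+'13.png'); p=proj(c,T)
    x,y=p.astype(int); im=c['color'][:,:,::-1].copy(); a=im[y-80:y+60,x-80:x+80]; a=cv2.resize(np.clip(a*1.6,0,255).astype(np.uint8),None,fx=4,fy=4,interpolation=2)
    cv2.imwrite('pics/%s13z.png'%n,a)
E
```

```text
t 16.65 rail pos mm [-11.9196   0.5105  50.0841] F rail [-2.6051  0.4684  0.4748] T [0.0423 0.7257 0.0283] w 0.22789019298692495 dq 3.2452778200522507
```

View pics/side13z.png

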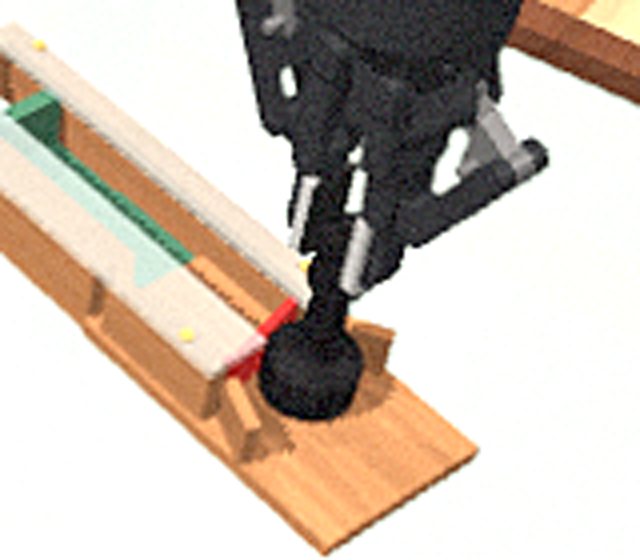

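Emit:
{"fn": "send_rows", "kwargs": {"delta_pos": [[0,0.004,0],[0,0.008,0],[0,0.012,0],[0,0.016,0],[0,0.02,0]], "spin": [0,0,0,0,0]}}

```text
time: 17.2
eef_pos: [0.4838, -0.0993, 0.0496]
tool_rot: [[0.282, 0.959, -0.004], [0.959, -0.282, 0.002], [0.001, -0.004, -1.0]]
contact_force: [-6.0, 2.8, 0.7]
gripper_width: 0.226
```

```bash
python3 r.py
```

```text
t 17.2 rail pos mm [-1.3331  0.8678 49.6083] F rail [-6.5575  1.0041  0.6807] T [ 0.4081  1.8197 -0.0384] w 0.2261692880332592 dq 3.0845056691230073
```

Emit:
{"fn": "send_rows", "kwargs": {"delta_pos": [[0,0.003,0],[0,0.006,0],[0,0.009,0],[0,0.012,0]], "spin": [0,0,0,0]}}

```text
time: 17.6
eef_pos: [0.4883, -0.1004, 0.0496]
tool_rot: [[0.282, 0.959, -0.008], [0.959, -0.282, 0.004], [0.001, -0.008, -1.0]]
contact_force: [-9.8, 5.0, 7.2]
gripper_width: 0.229
```

```bash
python3 r.py;python3 - <<'E'
from h import *
s=env.sense();T=s['eef_pos']
for n in('side',):
    c=snap(n,n+'14.png'); p=proj(c,T)
    x,y=p.astype(int); im=c['color'][:,:,::-1].copy(); a=im[y-80:y+60,x-80:x+80]; a=cv2.resize(np.clip(a*1.6,0,255).astype(np.uint8),None,fx=4,fy=4,interpolation=2)
    cv2.imwrite('pics/%s14z.png'%n,a)
E
```

```text
t 17.6 rail pos mm [ 3.33    1.0594 49.6245] F rail [-10.8335   1.9798   7.1549] T [ 0.3932  2.9615 -0.0274] w 0.22888223108384603 dq 2.343468578446087
```

View pics/side14z.png

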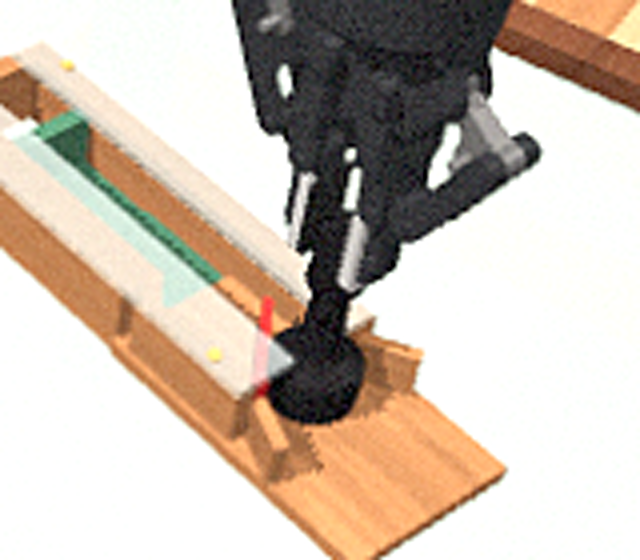

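Emit:
{"fn": "send_rows", "kwargs": {"delta_pos": [[0,-0.002,-0.002],[0.002,-0.002,-0.002],[0.0025,-0.002,-0.002]], "spin": [0,0,0]}}

```text
time: 17.95
eef_pos: [0.4897, -0.0999, 0.0506]
tool_rot: [[0.282, 0.959, -0.004], [0.959, -0.282, 0.001], [-0.0, -0.004, -1.0]]
contact_force: [-5.0, 2.0, -2.8]
gripper_width: 0.229
```

```bash
python3 r.py;python3 - <<'E'
from h import *
s=env.sense();T=s['eef_pos']
for n in('top',):
    c=snap(n,n+'15.png'); p=proj(c,T)
    x,y=p.astype(int); im=c['color'][:,:,::-1].copy(); a=im[y-80:y+60,x-80:x+80]; a=cv2.resize(np.clip(a*1.6,0,255).astype(np.uint8),None,fx=4,fy=4,interpolation=2)
    cv2.imwrite('pics/%s15z.png'%n,a)
E
```

```text
t 17.95 rail pos mm [ 4.4872  1.966  50.5697] F rail [-5.3406  0.4987 -2.7836] T [0.013  1.4704 0.0453] w 0.2285653680476016 dq 0.3052193198159827
```

View pics/top15z.png

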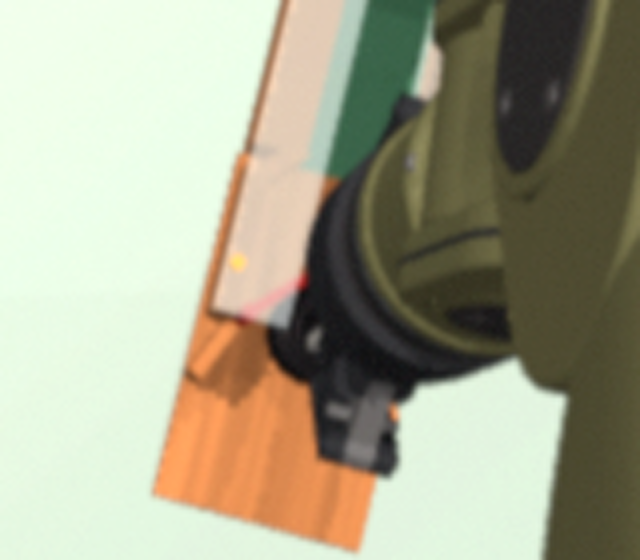

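Emit:
{"fn": "send_rows", "kwargs": {"delta_pos": [[0,0.003,0],[0,0.006,0],[0,0.009,0]], "spin": [0,0,0]}}

```text
time: 18.3
eef_pos: [0.494, -0.1013, 0.0504]
tool_rot: [[0.282, 0.959, -0.006], [0.959, -0.282, 0.001], [-0.0, -0.006, -1.0]]
contact_force: [-5.9, 2.6, -0.9]
gripper_width: 0.225
```

```bash
python3 r.py
```

```text
t 18.3 rail pos mm [ 9.0169  1.8488 50.4283] F rail [-6.3837  0.8387 -0.8858] T [ 0.0741  1.9109 -0.0004] w 0.22503946611733674 dq 2.3861361480607015
```

Emit:
{"fn": "send_rows", "kwargs": {"delta_pos": [[0.001,0.003,0],[0.001,0.006,0],[0.001,0.009,0],[0.001,0.012,0]], "spin": [0,0,0,0]}}

```text
time: 18.7
eef_pos: [0.5017, -0.1031, 0.0505]
tool_rot: [[0.282, 0.959, -0.005], [0.959, -0.282, 0.001], [-0.001, -0.005, -1.0]]
contact_force: [-4.9, 0.3, 0.2]
gripper_width: 0.222
```

```bash
python3 r.py;python3 - <<'E'
from h import *
s=env.sense();T=s['eef_pos']
for n in('side',):
    c=snap(n,n+'16.png'); p=proj(c,T)
    x,y=p.astype(int); im=c['color'][:,:,::-1].copy(); a=im[y-80:y+60,x-80:x+80]; a=cv2.resize(np.clip(a*1.6,0,255).astype(np.uint8),None,fx=4,fy=4,interpolation=2)
    cv2.imwrite('pics/%s16z.png'%n,a)
    for h in(0,.02,.063,.068,.079): print(h,(proj(c,[T[0],T[1],.009+h])-[x-80,y-80])*4)
E
```

```text
t 18.7 rail pos mm [16.9238  2.3007 50.4982] F rail [-4.7894 -1.0989  0.1958] T [-0.0509  1.5762 -0.0113] w 0.22243637679426365 dq 2.6222304918159742
0 [303.57006977 392.33994008]
0.02 [311.50608036 358.9446108 ]
0.063 [329.42477443 283.13891063]
0.068 [331.58763787 273.9504155 ]
0.079 [336.40634146 253.44884365]
```

View pics/side16z.png

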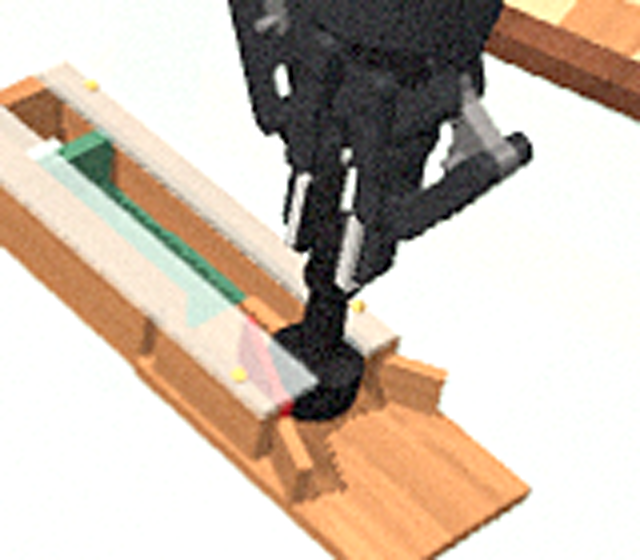

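Emit:
{"fn": "send_rows", "kwargs": {"delta_pos": [[0,0.004,0],[0,0.008,0],[0,0.012,0],[0,0.016,0],[0,0.02,0]], "spin": [0,0,0,0,0]}}

```text
time: 19.25
eef_pos: [0.5155, -0.107, 0.0513]
tool_rot: [[0.282, 0.959, -0.001], [0.959, -0.282, -0.0], [-0.0, -0.001, -1.0]]
contact_force: [-4.2, 1.4, -0.4]
gripper_width: 0.227
```

```bash
python3 r.py
```

```text
t 19.25 rail pos mm [31.2774  2.4722 51.3043] F rail [-4.4282  0.1884 -0.3818] T [-0.1447  1.3039  0.0117] w 0.226619083884197 dq 3.605787710497396
```

Emit:
{"fn": "send_rows", "kwargs": {"delta_pos": [[0,0.004,0],[0,0.008,0],[0,0.012,0],[0,0.016,0],[0,0.02,0]], "spin": [0,0,0,0,0]}}

```text
time: 19.75
eef_pos: [0.5277, -0.1104, 0.0516]
tool_rot: [[0.282, 0.959, 0.0], [0.959, -0.282, -0.0], [-0.0, 0.0, -1.0]]
contact_force: [-4.0, 1.0, -2.8]
gripper_width: 0.229
```

```bash
python3 r.py;python3 - <<'E'
from h import *
s=env.sense();T=s['eef_pos']
for n in('side','top'):
    c=snap(n,n+'17.png'); p=proj(c,T)
    x,y=p.astype(int); im=c['color'][:,:,::-1].copy(); a=im[y-80:y+60,x-80:x+80]; a=cv2.resize(np.clip(a*1.6,0,255).astype(np.uint8),None,fx=4,fy=4,interpolation=2)
    cv2.imwrite('pics/%s17z.png'%n,a)
E
```

```text
t 19.75 rail pos mm [43.9134  2.5846 51.5666] F rail [-4.0803 -0.1288 -2.845 ] T [-0.1235  1.0275 -0.0144] w 0.22874153469325767 dq 3.3986703842603863
```

View pics/side17z.png

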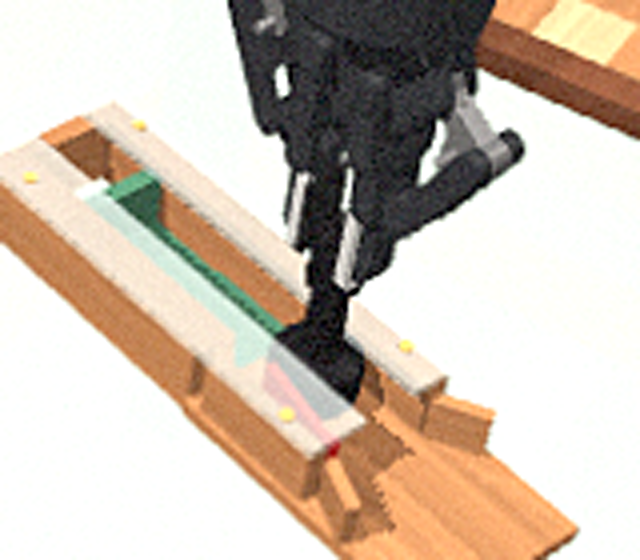

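View pics/top17z.png

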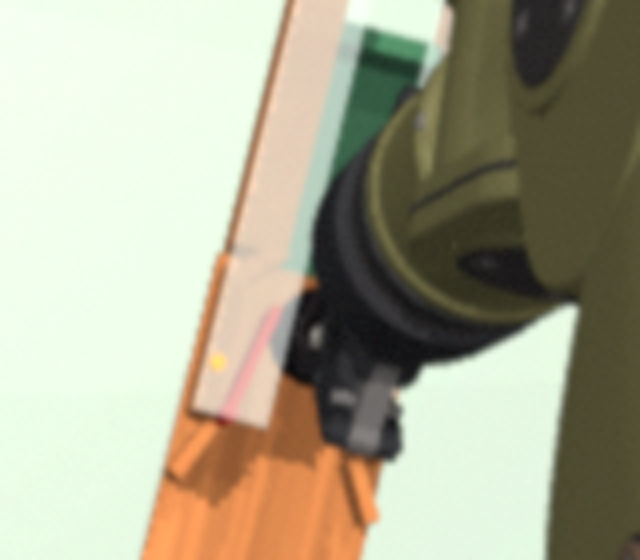

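Emit:
{"fn": "send_rows", "kwargs": {"delta_pos": [[0,0.003,0.001],[0,0.006,0.001],[0,0.009,0.001],[0,0.012,0.001],[0,0.015,0.001]], "spin": [0,0,0,0,0]}}

```text
time: 20.35
eef_pos: [0.5365, -0.113, 0.0512]
tool_rot: [[0.282, 0.959, 0.001], [0.959, -0.282, -0.0], [0.0, 0.001, -1.0]]
contact_force: [-2.6, 0.7, -0.3]
gripper_width: 0.227
```

```bash
python3 r.py
```

```text
t 20.35 rail pos mm [53.1586  2.6393 51.1846] F rail [-2.7039 -0.095  -0.3426] T [-0.1883  0.6071  0.0074] w 0.2268329985625774 dq 2.400135183305097
```

Emit:
{"fn": "send_rows", "kwargs": {"delta_pos": [[0,0.003,0],[0,0.006,0],[0,0.009,0],[0,0.012,0],[0,0.015,0]], "spin": [0,0,0,0,0]}}

```text
time: 20.85
eef_pos: [0.5456, -0.1157, 0.0512]
tool_rot: [[0.282, 0.959, 0.002], [0.959, -0.282, -0.001], [-0.0, 0.002, -1.0]]
contact_force: [-0.1, -0.7, -1.5]
gripper_width: 0.222
```

```bash
python3 r.py
```

```text
t 20.85 rail pos mm [62.5796  2.6232 51.2029] F rail [ 0.1303 -0.6468 -1.5365] T [-0.2195  0.0374  0.03  ] w 0.22244670845516967 dq 2.7079106770820123
```

Emit:
{"fn": "send_rows", "kwargs": {"delta_pos": [[0,0.003,0],[0,0.006,0],[0,0.009,0],[0,0.012,0],[0,0.015,0]], "spin": [0,0,0,0,0]}}

```text
time: 21.35
eef_pos: [0.5534, -0.1178, 0.051]
tool_rot: [[0.282, 0.959, 0.0], [0.959, -0.282, 0.0], [0.0, 0.0, -1.0]]
contact_force: [-0.5, -0.8, -1.2]
gripper_width: 0.226
```

```bash
python3 r.py;python3 - <<'E'
from h import *
s=env.sense();T=s['eef_pos']
for n in('side','top'):
    c=snap(n,n+'18.png'); p=proj(c,T)
    x,y=p.astype(int); im=c['color'][:,:,::-1].copy(); a=im[y-80:y+60,x-80:x+80]; a=cv2.resize(np.clip(a*1.6,0,255).astype(np.uint8),None,fx=4,fy=4,interpolation=2)
    cv2.imwrite('pics/%s18z.png'%n,a)
E
```

```text
t 21.35 rail pos mm [70.7351  2.7476 50.9707] F rail [-0.2641 -0.9283 -1.2051] T [-0.0838 -0.0286  0.0044] w 0.22580269657961322 dq 2.5062146351281136
```

View pics/side18z.png

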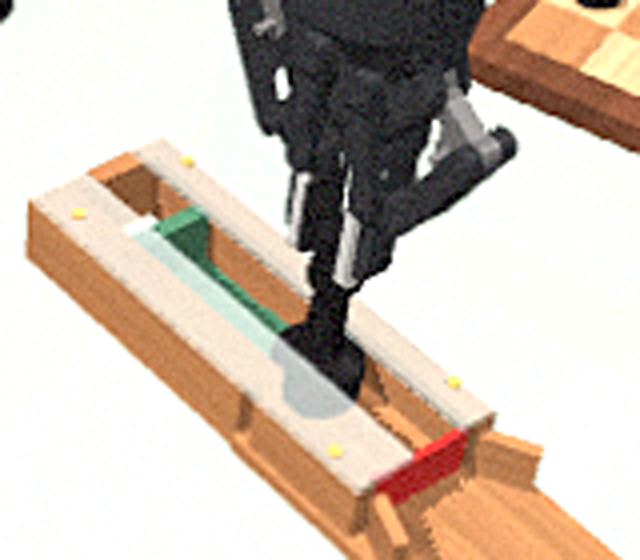

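View pics/top18z.png

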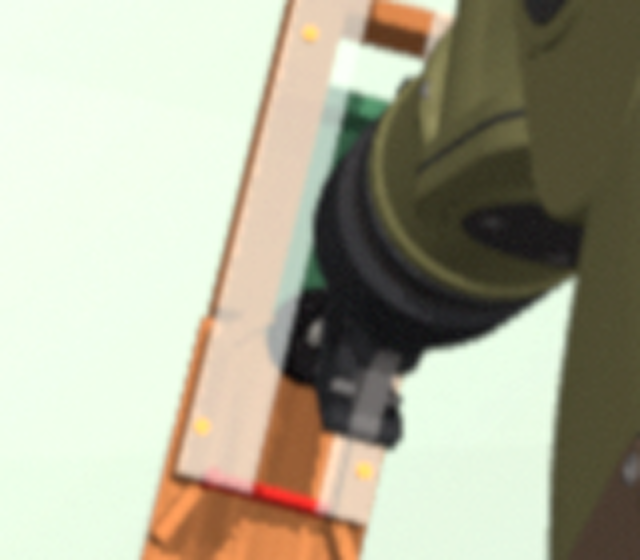

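Emit:
{"fn": "send_rows", "kwargs": {"delta_pos": [[-0.001,0.004,0],[-0.001,0.008,0],[-0.001,0.012,0],[-0.001,0.016,0],[-0.001,0.02,0]], "spin": [0,0,0,0,0]}}

```text
time: 21.95
eef_pos: [0.5647, -0.1219, 0.0509]
tool_rot: [[0.282, 0.959, 0.0], [0.959, -0.282, -0.0], [-0.0, 0.0, -1.0]]
contact_force: [-0.6, 1.2, -0.2]
gripper_width: 0.225
```

```bash
python3 r.py
```

```text
t 21.95 rail pos mm [82.7176  2.0694 50.9223] F rail [-0.9384  0.9363 -0.1954] T [ 0.0864 -0.0024  0.0016] w 0.22459205777095156 dq 3.554040237695068
```

Emit:
{"fn": "send_rows", "kwargs": {"delta_pos": [[0,0.004,0],[0,0.008,0],[0,0.012,0],[0,0.016,0],[0,0.02,0]], "spin": [0,0,0,0,0]}}

```text
time: 22.45
eef_pos: [0.5762, -0.1252, 0.0509]
tool_rot: [[0.282, 0.959, -0.0], [0.959, -0.282, 0.0], [-0.0, -0.0, -1.0]]
contact_force: [0.0, 0.2, -0.3]
gripper_width: 0.223
```

```bash
python3 r.py
```

```text
t 22.45 rail pos mm [94.6497  2.0743 50.8925] F rail [-0.0161  0.1847 -0.2811] T [ 0.0402  0.0233 -0.0278] w 0.22306472721628037 dq 3.761641500258353
```

Emit:
{"fn": "send_rows", "kwargs": {"delta_pos": [[0,0.005,0],[0,0.01,0],[0,0.015,0],[0,0.02,0],[0,0.025,0]], "spin": [0,0,0,0,0]}}

```text
time: 22.95
eef_pos: [0.5906, -0.1295, 0.0509]
tool_rot: [[0.282, 0.959, 0.0], [0.959, -0.282, -0.0], [-0.0, 0.0, -1.0]]
contact_force: [-0.1, 0.1, -0.7]
gripper_width: 0.227
```

Emit:
{"fn": "send_rows", "kwargs": {"delta_pos": [[0,0.004,0],[0,0.008,0],[0,0.012,0],[0,0.016,0],[0,0.02,0]], "spin": [0,0,0,0,0]}}

```text
time: 23.45
eef_pos: [0.6021, -0.1329, 0.051]
tool_rot: [[0.282, 0.959, 0.0], [0.959, -0.282, -0.0], [-0.0, 0.0, -1.0]]
contact_force: [-0.3, -0.7, -0.6]
gripper_width: 0.225
```

```bash
python3 r.py;python3 - <<'E'
from h import *
s=env.sense();T=s['eef_pos']
for n in('side',):
    c=snap(n,n+'19.png'); p=proj(c,T)
    x,y=p.astype(int); im=c['color'][:,:,::-1].copy(); a=im[y-80:y+60,x-80:x+80]; a=cv2.resize(np.clip(a*1.6,0,255).astype(np.uint8),None,fx=4,fy=4,interpolation=2)
    cv2.imwrite('pics/%s19z.png'%n,a)
E
```

```text
t 23.45 rail pos mm [121.6678   2.052   50.9581] F rail [-0.0443 -0.7857 -0.6161] T [ 0.029  -0.0052 -0.0179] w 0.2246494542012524 dq 3.91175692777621
```

View pics/side19z.png

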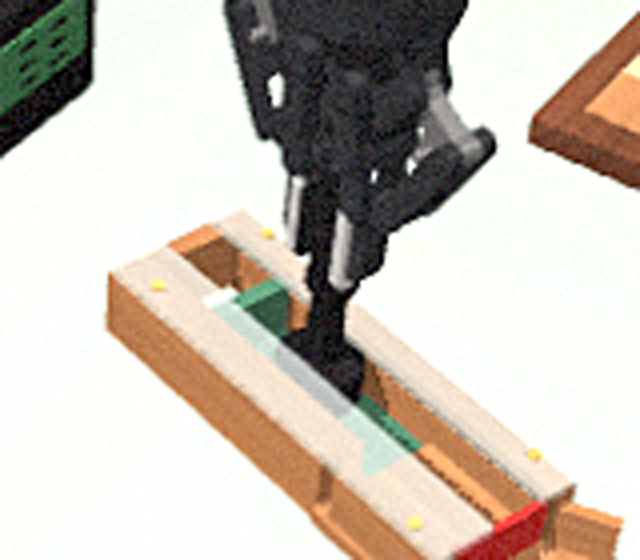

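Near the stop. Creeping on by 1.2 mm per row.

Emit:
{"fn": "send_rows", "kwargs": {"delta_pos": [[0,0.003,0],[0,0.006,0],[0,0.009,0],[0,0.012,0],[0,0.015,0]], "spin": [0,0,0,0,0]}}

```text
time: 24.0
eef_pos: [0.6107, -0.1354, 0.051]
tool_rot: [[0.282, 0.959, 0.0], [0.959, -0.282, -0.0], [0.0, 0.0, -1.0]]
contact_force: [0.3, 1.0, -0.6]
gripper_width: 0.231
```

Emit:
{"fn": "send_rows", "kwargs": {"delta_pos": [[0,0.002,0],[0,0.004,0],[0,0.006,0],[0,0.008,0]], "spin": [0,0,0,0]}}

```text
time: 24.4
eef_pos: [0.6152, -0.1367, 0.0509]
tool_rot: [[0.282, 0.959, -0.0], [0.959, -0.282, -0.0], [-0.0, -0.0, -1.0]]
contact_force: [0.4, 0.2, -0.3]
gripper_width: 0.224
```

```bash
python3 r.py
```

```text
t 24.4 rail pos mm [135.3248   2.0744  50.9285] F rail [ 0.3313  0.341  -0.3132] T [-0.0476  0.0617  0.0164] w 0.22413133566511187 dq 1.9413307580257546
```

Emit:
{"fn": "send_rows", "kwargs": {"delta_pos": [[0,0.002,0],[0,0.004,0],[0,0.006,0],[0,0.006,0]], "spin": [0,0,0,0]}}

```text
time: 24.8
eef_pos: [0.6188, -0.1378, 0.0509]
tool_rot: [[0.282, 0.959, 0.0], [0.959, -0.282, -0.0], [-0.0, 0.0, -1.0]]
contact_force: [0.6, 0.5, -0.2]
gripper_width: 0.225
```

Emit:
{"fn": "send_rows", "kwargs": {"delta_pos": [[0,0.002,0],[0,0.004,0],[0,0.004,0]], "spin": [0,0,0]}}

```text
time: 25.1
eef_pos: [0.6211, -0.1385, 0.0509]
tool_rot: [[0.282, 0.959, 0.0], [0.959, -0.282, -0.0], [0.0, 0.0, -1.0]]
contact_force: [0.7, 0.1, -0.4]
gripper_width: 0.227
```

```bash
python3 r.py
```

```text
t 25.1 rail pos mm [141.5071   2.0791  50.9448] F rail [ 0.6807  0.3264 -0.4196] T [-0.0001  0.0187 -0.0274] w 0.22674738778653347 dq 0.14315040717984226
```

Emit:
{"fn": "send_rows", "kwargs": {"delta_pos": [[0,0.001,0],[0,0.002,0],[0,0.003,0]], "spin": [0,0,0]}}

```text
time: 25.4
eef_pos: [0.6226, -0.1389, 0.0509]
tool_rot: [[0.282, 0.959, -0.0], [0.959, -0.282, -0.0], [-0.0, -0.0, -1.0]]
contact_force: [0.3, -0.0, -0.9]
gripper_width: 0.227
```

Emit:
{"fn": "send_rows", "kwargs": {"delta_pos": [[0,0.001,0],[0,0.002,0],[0,0.002,0]], "spin": [0,0,0]}}

```text
time: 25.7
eef_pos: [0.6239, -0.1393, 0.0509]
tool_rot: [[0.282, 0.959, 0.0], [0.959, -0.282, -0.0], [-0.0, 0.0, -1.0]]
contact_force: [0.1, 0.7, -0.6]
gripper_width: 0.227
```

```bash
python3 r.py
```

```text
t 25.7 rail pos mm [144.3836   2.0886  50.9297] F rail [-0.1092  0.6762 -0.6225] T [-0.0034  0.0148  0.0266] w 0.2269206111777109 dq 0.21561158054210966
```

Emit:
{"fn": "send_rows", "kwargs": {"delta_pos": [[0,0.001,0],[0,0.002,0],[0,0.002,0]], "spin": [0,0,0]}}

```text
time: 26.0
eef_pos: [0.6246, -0.1395, 0.0509]
tool_rot: [[0.282, 0.959, -0.001], [0.959, -0.282, 0.0], [-0.0, -0.001, -1.0]]
contact_force: [-0.4, 1.6, 0.0]
gripper_width: 0.221
```

Emit:
{"fn": "send_rows", "kwargs": {"delta_pos": [[0,0.001,0],[0,0.002,0],[0,0.002,0]], "spin": [0,0,0]}}

```text
time: 26.3
eef_pos: [0.6252, -0.1397, 0.0508]
tool_rot: [[0.282, 0.959, -0.002], [0.959, -0.282, 0.0], [-0.0, -0.002, -1.0]]
contact_force: [-3.5, 1.5, 1.6]
gripper_width: 0.228
```

```bash
python3 r.py;python3 - <<'E'
from h import *
s=env.sense();T=s['eef_pos']
for n in('side',):
    c=snap(n,n+'20.png'); p=proj(c,T)
    x,y=p.astype(int); im=c['color'][:,:,::-1].copy(); a=im[y-80:y+60,x-80:x+80]; a=cv2.resize(np.clip(a*1.6,0,255).astype(np.uint8),None,fx=4,fy=4,interpolation=2)
    cv2.imwrite('pics/%s20z.png'%n,a)
E
```

```text
t 26.3 rail pos mm [145.7229   2.0517  50.7599] F rail [-3.7798  0.4294  1.5852] T [-0.0172  0.8061 -0.004 ] w 0.228191099789622 dq 0.12197808986466158
```

View pics/side20z.png

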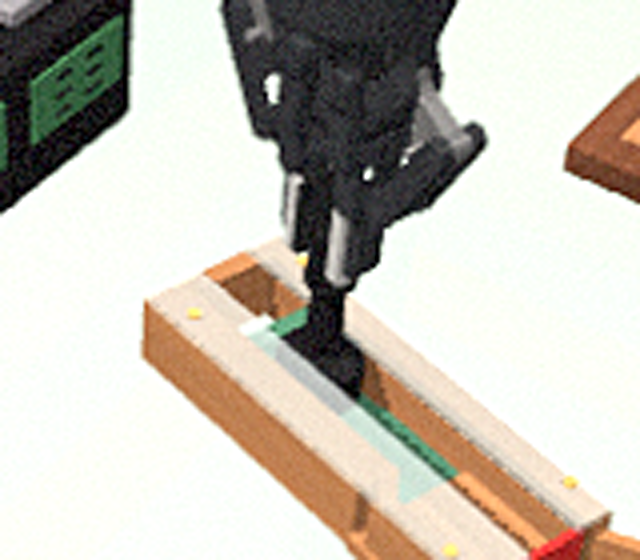

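Emit:
{"fn": "send_rows", "kwargs": {"delta_pos": [[0,-0.0035,0],[0,-0.0035,0.002],[0,-0.0035,0.004],[0,-0.0035,0.005]], "spin": [0,0,0,0]}}

```text
time: 26.75
eef_pos: [0.6245, -0.1394, 0.0479]
tool_rot: [[0.282, 0.959, 0.001], [0.959, -0.282, -0.0], [0.0, 0.001, -1.0]]
contact_force: [-0.1, -0.0, -0.1]
gripper_width: 0.223
```

```bash
python3 r.py
```

```text
t 26.75 rail pos mm [145.051    2.0989  47.861 ] F rail [-0.0677 -0.0209 -0.1405] T [0.0563 0.0666 0.0541] w 0.22331931880661635 dq 0.4336911311256662
```

Emit:
{"fn": "send_rows", "kwargs": {"delta_pos": [[0,0,0.001],[0,0,0.002],[0,0,0.003]], "spin": [0,0,0]}}

```text
time: 27.05
eef_pos: [0.6244, -0.1395, 0.0461]
tool_rot: [[0.282, 0.959, 0.001], [0.959, -0.282, -0.0], [-0.0, 0.001, -1.0]]
contact_force: [-0.0, 0.2, 0.0]
gripper_width: 0.227
```

```bash
python3 r.py
```

```text
t 27.05 rail pos mm [144.9133   2.0424  46.1433] F rail [-0.06    0.1663  0.0174] T [-0.0514  0.0372  0.064 ] w 0.2266961458583058 dq 0.7732644193993881
```

Emit:
{"fn": "send_rows", "kwargs": {"delta_pos": [[0,0,0.001],[0,0,0.002],[0,0,0.002]], "spin": [0,0,0]}}

```text
time: 27.35
eef_pos: [0.6241, -0.1393, 0.0448]
tool_rot: [[0.282, 0.959, -0.0], [0.959, -0.282, 0.0], [-0.0, -0.0, -1.0]]
contact_force: [-0.7, -0.1, -0.6]
gripper_width: 0.228
```

```bash
python3 r.py
```

```text
t 27.35 rail pos mm [144.5627   2.0588  44.8256] F rail [-0.6207 -0.2814 -0.6495] T [-0.0358  0.0131 -0.0008] w 0.22786530482801404 dq 0.1345671766953862
```

Emit:
{"fn": "send_rows", "kwargs": {"delta_pos": [[0,0,0.001],[0,0,0.0015],[0,0,0.0015]], "spin": [0,0,0]}}

```text
time: 27.65
eef_pos: [0.6243, -0.1394, 0.0445]
tool_rot: [[0.282, 0.959, 0.001], [0.959, -0.282, -0.0], [0.0, 0.001, -1.0]]
contact_force: [-0.2, 0.0, 2.5]
gripper_width: 0.226
```

```bash
python3 r.py
```

```text
t 27.65 rail pos mm [144.8381   2.1153  44.4584] F rail [-0.1837 -0.016   2.4798] T [ 0.0003  0.1184 -0.0082] w 0.22592387685325144 dq 0.1351251785067685
```

Emit:
{"fn": "send_rows", "kwargs": {"delta_pos": [[0,0,0],[0,0,0],[0,0,0],[0,0,0],[0,0,0]], "spin": [0,0,0,0,0], "fingers": 0.2, "newtons": 20}}

```text
time: 28.15
eef_pos: [0.624, -0.1393, 0.0439]
tool_rot: [[0.282, 0.959, -0.0], [0.959, -0.282, 0.0], [-0.0, -0.0, -1.0]]
contact_force: [0.3, 0.3, -0.2]
gripper_width: 0.601
```

```bash
python3 r.py;python3 - <<'E'
from h import *
s=env.sense();T=s['eef_pos']
for n in('side',):
    c=snap(n,n+'21.png'); p=proj(c,T)
    x,y=p.astype(int); im=c['color'][:,:,::-1].copy(); a=im[y-80:y+60,x-80:x+80]; a=cv2.resize(np.clip(a*1.6,0,255).astype(np.uint8),None,fx=4,fy=4,interpolation=2)
    cv2.imwrite('pics/%s21z.png'%n,a)
E
```

```text
t 28.15 rail pos mm [144.5281   2.0708  43.944 ] F rail [ 0.2364  0.385  -0.2234] T [ 0.0017 -0.0076  0.0199] w 0.6010672150805049 dq 0.09007070105728031
```

View pics/side21z.png

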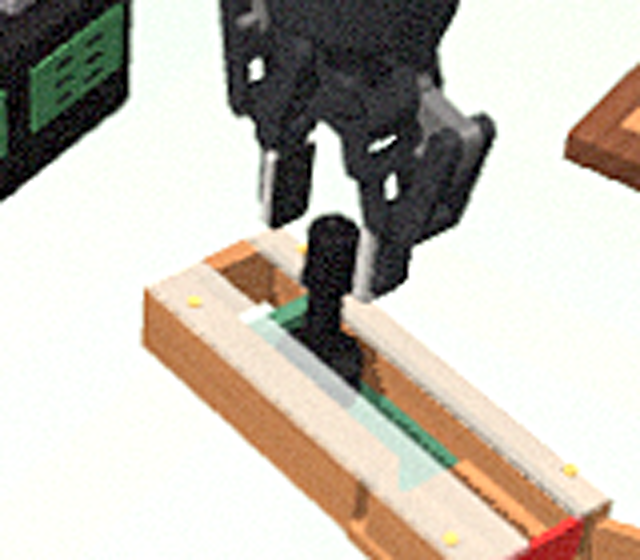

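Released, queen upright. Now straight up.

Emit:
{"fn": "send_rows", "kwargs": {"delta_pos": [[0,0,-0.02],[0,0,-0.06],[0,0,-0.12],[0,0,-0.18],[0,0,-0.2]], "spin": [0,0,0,0,0]}}

```text
time: 28.7
eef_pos: [0.6266, -0.1399, 0.1695]
tool_rot: [[0.282, 0.959, 0.008], [0.959, -0.282, -0.002], [0.001, 0.008, -1.0]]
contact_force: [0.1, 0.1, 0.4]
gripper_width: 0.603
```

Emit:
{"fn": "send_rows", "kwargs": {"delta_pos": [[-0.05,-0.07,-0.02],[-0.1,-0.14,-0.02],[-0.15,-0.2,-0.02],[-0.15,-0.25,-0.02],[-0.15,-0.25,-0.02]], "spin": [0,0,0,0,0]}}

```text
time: 29.2
eef_pos: [0.4494, -0.1824, 0.176]
tool_rot: [[0.284, 0.959, -0.004], [0.959, -0.284, 0.002], [0.0, -0.004, -1.0]]
contact_force: [0.6, -0.1, 0.2]
gripper_width: 0.604
```

```bash
python3 r.py;python3 - <<'E'
from h import *
for n in('side','top'):
    c=snap(n,n+'22.png'); p=proj(c,[.6125,-.138,.04])
    x,y=p.astype(int); im=c['color'][:,:,::-1].copy(); a=im[max(0,y-70):y+70,x-80:x+80]; a=cv2.resize(np.clip(a*1.6,0,255).astype(np.uint8),None,fx=4,fy=4,interpolation=2)
    cv2.imwrite('pics/%s22z.png'%n,a); print(n,x,y)
    for t in('queen','knight','rook','tin','teacup'):
        d=imaging.place_of(n,t)[:1]; print(t,[(e['confidence'],np.array(e['pixel']),onz(c,e['pixel'],.008 if t=='teacup' else .003 if t=='queen' else 0)) for e in d])
E
```

```text
t 29.2 rail pos mm [-10.8172 -88.5844 175.9966] F rail [0.5628 0.102  0.2343] T [-0.0174 -0.1032 -0.0069] w 0.603532408281206 dq 5.149405843480782
side 397 153
queen [(0.79, array([390.1, 163.7]), array([ 0.62797194, -0.14422286,  0.003     ]))]
knight [(0.92, array([397. , 331.4]), array([0.43502091, 0.1308842 , 0.        ]))]
rook [(0.97, array([312.3, 281.6]), array([0.58095923, 0.13688399, 0.        ]))]
tin [(0.73, array([182.2, 334.2]), array([6.69153066e-01, 3.18223674e-01, 1.11022302e-16]))]
teacup [(0.89, array([236. , 240.3]), array([0.72035926, 0.15293432, 0.008     ]))]
top 442 224
queen [(0.83, array([439.8, 225.1]), array([ 0.6206144 , -0.14222244,  0.003     ]))]
knight [(0.92, array([276.5, 342.3]), array([0.43214109, 0.13442483, 0.        ]))]
rook [(0.94, array([280.2, 255.9]), array([0.57412656, 0.12726094, 0.        ]))]
tin [(0.81, array([162.8, 201.5]), array([0.67239387, 0.32565287, 0.        ]))]
teacup [(0.82, array([265.2, 173.4]), array([0.71632668, 0.15112627, 0.008     ]))]
```

View pics/side22z.png

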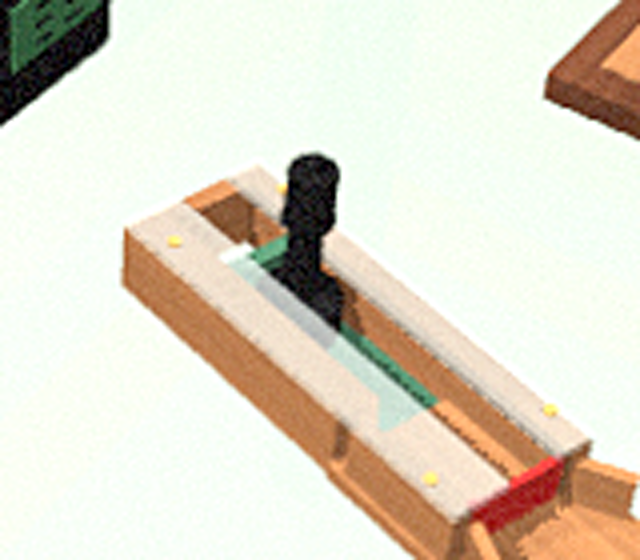

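View pics/top22z.png

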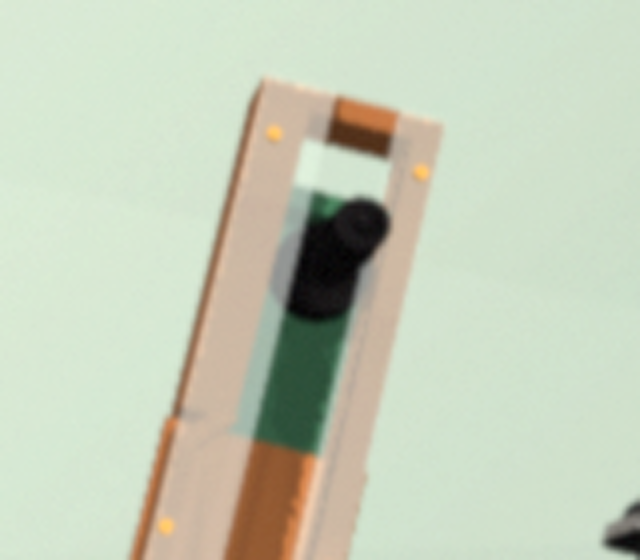

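Emit:
{"fn": "send_rows", "kwargs": {"delta_pos": [[0,0,0],[0,0,0],[0,0,0],[0,0,0]], "spin": [0,0,0,0]}}

```text
time: 30.2
eef_pos: [0.4548, -0.1834, 0.1761]
tool_rot: [[0.282, 0.959, 0.0], [0.959, -0.282, 0.0], [0.0, 0.0, -1.0]]
contact_force: [-0.0, 0.0, -0.8]
gripper_width: 0.598
```

```bash
python3 r.py; python3 -c "
from workcell import env
print(env.sign_off())"
```

```text
t 30.2 rail pos mm [ -5.4184 -87.973  176.0639] F rail [-0.0106  0.0001 -0.836 ] T [ 0.028  -0.0189  0.0016] w 0.5981983939052892 dq 0.12674726415970822
the job is handed in; nothing more can be done
None
```

The queen is in the nest with the gate shut behind it, and I handed the job in at 30.2 s. No verdict came back.

**What I did:** I set the queen on the apron, pushed it through the gate and slid it to the green stop. I backed off about 2 mm, lowered it 5 mm into the nest, released it and moved the arm clear.

**Last checks:**
- **Position:** by feel, the foot met the stop at about x = 145 mm and the nest floor exactly 5 mm below the channel floor.
- **Pictures:** the final views show the queen upright in front of the stop, the gate shut and the gripper well clear.
- **Other things:** the networks place the knight, rook, tin and mug within about 9 mm of where they started. That is within their scatter.

**What disagreed or went wrong:**
- **First grip:** it only held the small ball on top. The fingertips looked about 25–30 mm higher in the pictures than the reported tool position. I corrected this by regripping about 18 mm lower on the apron, where the opening matched the 22 mm head.
- **At the mouth:** the foot caught once. The wrist read about 11 N along the rail and 7 N upward, the highest I saw, so I backed off, lifted 1 mm and shifted left. Readings came only at the end of each move, so I cannot rule out a higher brief force.
- **Sideways position:** by my camera estimate of the rail, the queen ended about 2 mm left of the middle. The near-zero side forces in the channel suggest that is mostly error in my estimate.

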